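Put the bench tools back in their foam inlays

ROBOT

A 7-joint arm with a two-finger parallel gripper is mounted at the origin on the work surface. World frame = base frame: x ahead of the robot, y to its left, z up, the work surface at z = 0. Lengths are in mm, angles in rad, forces in N, time in s.
With the tool pointing down it reaches from about 425 to 875 mm from the base axis. Payload 8.4 kg.
Tool frame: the origin (TCP) lies midway between the tips of the shut fingers; the grasp point (between the pads) lies 19 mm behind it; z points along the fingers, x is the direction in which the jaws open and shut, and the axes are right-handed (so a half turn about z gives the same grasp; the last joint's range is limited). The gripper opens to 87 mm and grips with 3 to 60 N. Pads are 19 mm wide; open, the fingers measure 117 mm over their backs; the gripper's body (75 mm by 190 mm) begins 51 mm behind the grasp point.
Start: joints at [-1.298, 0.333, 0.04, 1.465, -0.013, 1.343, -0.059], TCP at [236.14, 605.559, 222.546] pointing down, gripper open.
Joint ranges: [-2.58, 2.58], [-0.38, 2.09], [-1.3, 1.39], [0.25, 2.4], [-1.5, 4.64], [0.08, 2.09], [-2.65, 2.65]. Speed limits (rad/s): [2.22, 2.22, 2.79, 2.79, 3.14, 3.14, 3.14].

INTERFACE

Orientations are given as a 3x3 rotation matrix whose columns are the frame's x, y, z axes.
In Python, from cell import ctrl gives the robot as it stands. The module is installed in compiled form; this text tells all that it offers.
- The arm moves only by the tool apply_moves, never from a script. Its argument "plan" is a list of rows, each a list of 5 numbers: the finger opening in mm, from 0 to 87, then the shift along the world's x, y, z in units of 25 mm (1.0 is 25 mm), then the turn about the world's z in units of 6 degrees (1.0 is 6 degrees). In form: [[jaw, dx, dy, dz, yaw], ...]. A call has 1 to 20 rows; each row is the pose to reach, as a shift and turn from the pose measured when the call began; what a row does not reach only later rows make up. A row lasts 1/12 s, in which the tool goes at most 41.7 mm and 7.16 degrees, less where a joint would pass 70% of its speed; a pose out of reach is approached as far as the arm can. A call with a gripper value outside its range is refused whole. The fingers move at their own pace and stop on an object; "squeeze" is the grip in N (left out, the last holds). Time passes only in rows, so rows that repeat a pose let the fingers close. It gives the time, the measured TCP pose, the force and the opening at its end, in the units of the state.
- ctrl.observe(): the state, without advancing time (a new reading comes with each control period).
- ctrl.get_image(name): name is "side" or "top"; returns (picture, depth): 400x640x3 uint8, red, green, blue; 400x640 float32, mm along the optical axis (not along the pixel's ray), 0 where there is no reading.
- ctrl.calibration(name): a dict with "fx", "fy", "cx", "cy" (pixels), "k1" (the pictures are not rectified: a ray, as slopes to the right and down, at radius r is drawn at 1 + k1 r^2 times it, then the intrinsics apply), "R" (3x3) and "t" (3): a world point X has camera coordinates R X + t. Camera axes: x right, y down, z forward; pixel columns grow to the right and rows downward; lengths in mm; the calibration is good to about 2 mm. A picture is of the moment at which its call begins. calibration takes no time and is no camera call.
- ctrl.finish_job(): hands the job in, once; it reports no verdict.
The state is a dict: "time_s": time; "joint_positions": joint angles; "qd": joint speeds; "joint_efforts": joint torques, N m; "position": TCP position; "ee_rot": TCP orientation; "ft_force": force on the tool from outside, world axes, zero at the start; "ft_torque": the same for the moment, N m; "opening": finger opening in mm.
Only numpy, scipy, OpenCV 4.12 (cv2) and the standard library are available. Lean on these libraries where they do the work, as an engineer would, in place of code of your own. Each camera call takes 0.05 s, during which the arm holds its last target.

TASK

Put the four tools away in the foam inlay trays on the bench: the battery pack, the small plane, the tape measure and the socket each belong in the tray whose cut-out has their shape, the right way up and sitting fully home on the floor of the cut-out. The pack is still on its charger, where rails hold it down, so slide it off towards the charger's open front before lifting it. Leave the tin of wax where it stands.

Things in the scene. Friction and masses are not known exactly. Their poses are not given: they have to be found in the camera images.
- pack: Grey slide-on battery pack, 84x50x46 mm (x,y,z), 0.24 kg. Origin: centre of underside, z up. Body from 10 to 46 mm up; below it a black T foot: 28 mm neck, 40x40x4 mm flange. Starts parallel to the charger, underside 30 mm above the bench. Grip across its y. Slides off along its own -x with 2 mm play, free after 40 mm (50-60 is safe), then lifts. In its tray either way round along the tray's x.
- plane: Small steel trimming plane, dark lever cap, brass knob; stands on its sole. 90x32x40 mm (x,y,z), 0.3 kg. Origin: centre of its sole, z up, knob at the -x end. Flat parallel cheeks 32 mm apart, 27 mm high over the middle 60 mm of its length: grip across them, along its y. In its tray either way round along the tray's x.
- tape: Grey tape measure lying on its side: rounded box 62x54x36 mm (x,y,z), 0.22 kg, black rubber band round it, steel belt clip on top (to 38 mm), short yellow blade end with hook sticking out 4 mm at -x. Origin: centre of the box's underside, z up. Grip across its 54 mm (along its y). In its tray either way round along the tray's x.
- socket: Dark steel impact socket for a wrench, a cylinder of 44 mm diameter and 50 mm height standing upright with its hexagonal mouth up, about 0.3 kg. Origin: centre of its underside, z up.
- pack_tray: Foam inlay tray 126x90x28 mm (x,y,z), black on a yellow layer, fixed. Origin: centre of its underside, z up. No room for fingers in the cut-out: hold the tool with the fingertips above the tray's top. Cut-out in the middle, yellow floor: a rectangle of 94 x 60 mm (x, y), 20 mm deep (floor 8 mm above the bench), for the pack. 5 mm of room all round.
- plane_tray: Foam inlay tray 126x90x28 mm (x,y,z), black on a yellow layer, fixed. Origin: centre of its underside, z up. No room for fingers in the cut-out: hold the tool with the fingertips above the tray's top. Cut-out in the middle, yellow floor: a long narrow rectangle of 100 x 42 mm (x, y), 10 mm deep (floor 18 mm above the bench), for the plane. 5 mm of room all round.
- tape_tray: Foam inlay tray 126x90x28 mm (x,y,z), black on a yellow layer, fixed. Origin: centre of its underside, z up. No room for fingers in the cut-out: hold the tool with the fingertips above the tray's top. Cut-out in the middle, yellow floor: a nearly square one of 72 x 64 mm (x, y), 10 mm deep (floor 18 mm above the bench), for the tape measure. 5 mm of room all round.
- socket_tray: Foam inlay tray 126x90x28 mm (x,y,z), black on a yellow layer, fixed. Origin: centre of its underside, z up. No room for fingers in the cut-out: hold the tool with the fingertips above the tray's top. Cut-out in the middle, yellow floor: round, 54 mm diameter, 10 mm deep (floor 18 mm above the bench), for the socket. 5 mm of room all round.
- charger: Black charger fixed to the bench at the left or right edge of the work. Base x -45..65, y -40..40, z 0..30 mm from its origin (on its underside, below the start of the pack's origin). On the 30 mm high deck two 40 mm rails along x (tops at 38.5 mm) lip over the pack's foot and hold it down. Stop at the +x end, 56 mm high; open at its -x side, its front, which faces the robot's side.
- tin: Flat metal tin of wax with a steel lid, 73 mm diameter, 40 mm high, loose, at the other edge of the work area from the charger; to be left alone. Origin: centre of its underside.
Not all that is in view belongs to the job. Leave any blue look-alike of the socket_tray alone.

How it is judged:
By the outcome, as a careful person would: the job done as asked, in the order asked, and still so for the second after the job is handed in, with the robot touching nothing.
It also fails if it takes over 125 s, if anything falls off the work surface, if the arm or the gripper's body presses on something with over 40 N, if the wrist force passes 120 N, or if a joint passes its speed limit or range.

## Working session

There is one attempt and no reset: what is moved stays moved. The work goes in short steps, Python scripts to look and compute and a tool call to move; the robot and the scene stay as the last step left them, time stands still between calls to the robot, and variables do not carry over. Pictures are saved under pics/ and viewed, and the job is handed in when it is done.

Besides the shell and the picture viewer there is one more tool, called after "Request:" as a command line: name --pt "numbers of a row" for each row, then --argument value for the rest. apply_moves: Moves the arm, as the interface text tells. Its arguments: {"type":"object","properties":{"plan":{"type":"array","items":{"type":"array","items":{"type":"number"}}},"squeeze":{"type":"number"}},"required":["plan"]}

```bash
mkdir -p pics; cat > h.py <<'E'
import numpy as np, cv2
from cell import ctrl
def shot(n,tag):
    im,d=ctrl.get_image(n); cv2.imwrite(f'pics/{tag}.png',im[:,:,::-1]); np.save(f'pics/{tag}.npy',d); return im,d
def w(n,u,v,z=None,d=None):
    c=ctrl.calibration(n); 
    K=np.array([[c['fx'],0,c['cx']],[0,c['fy'],c['cy']],[0,0,1]])
    p=cv2.undistortPoints(np.array([[[u,v]]],float),K,np.array([c['k1'],0,0,0,0.]))
    # k1 model: drawn = ray*(1+k1 r^2)
    r=np.array([p[0,0,0],p[0,0,1],1.]); R=np.array(c['R']);t=np.array(c['t'])
    o=-R.T@t; dr=R.T@r
    if z is not None: return o+dr*(z-o[2])/dr[2]
    return o+dr*d
E
python3 - <<'E'
from h import *
print(ctrl.observe())
for n in('top','side'):
    shot(n,n+'0'); print(ctrl.calibration(n))
E
```

```text
{'time_s': 0.0, 'joint_positions': array([-1.29817499,  0.33392203,  0.03985929,  1.46624808, -0.0134264 ,
        1.34332026, -0.05854266]), 'qd': array([ 0.00124182,  0.00142993, -0.00021062,  0.00130655,  0.00073156,
        0.00269601, -0.00022766]), 'joint_efforts': array([ 6.38962902e-04, -6.56353712e+01,  1.33563716e+00, -4.03791976e+01,
       -5.97597705e-02,  4.51342680e-02,  1.62020128e-04]), 'position': array([235.99338057, 605.14360117, 221.66323513]), 'ee_rot': array([[ 3.63360795e-01,  9.31648359e-01, -5.16974860e-04],
       [ 9.31647077e-01, -3.63361153e-01, -1.54786866e-03],
       [-1.62991788e-03,  8.07966700e-05, -9.99998668e-01]]), 'ft_force': array([ 0.565217  ,  0.00839782, -0.01013839]), 'ft_torque': array([ 0.01490062,  0.0432198 , -0.04258672]), 'opening': 87.22372472230082}
{'fx': 419.02103740502844, 'fy': 419.02103740502844, 'cx': 314.5999647436172, 'cy': 202.7252024709571, 'k1': 0.016547477885717872, 'R': array([[-0.06896965, -0.99761813,  0.00112341],
       [-0.97571212,  0.06722042, -0.20848808],
       [ 0.20791597, -0.01547547, -0.97802426]]), 't': array([ 28.6066525 , 465.85953173, 959.3766737 ])}
{'fx': 487.7719426427906, 'fy': 487.7719426427906, 'cx': 312.25967159922357, 'cy': 205.63894536885832, 'k1': -0.042913374774752704, 'R': array([[ 0.96385121, -0.26623109, -0.01057622],
       [-0.17761766, -0.61243814, -0.7703061 ],
       [ 0.19860215,  0.74433899, -0.63758659]]), 't': array([-435.1357402 ,  131.20226463, 1112.52208395])}
```

View pics/top0.png

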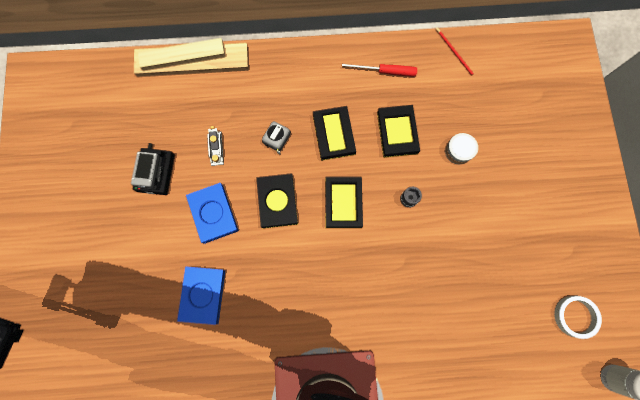

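View pics/side0.png

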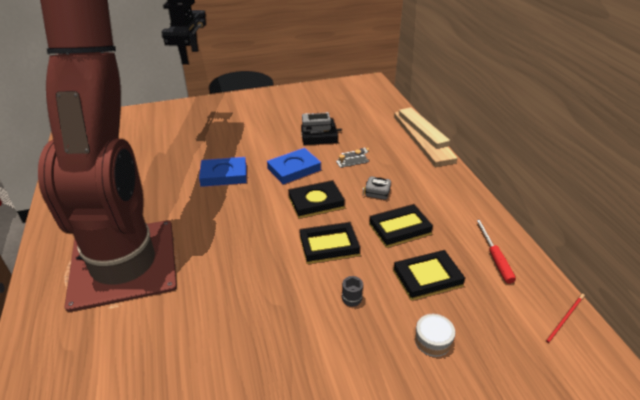

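```bash
python3 - <<'E'
import cv2
a=cv2.imread('pics/top0.png'); s=cv2.imread('pics/side0.png')
def crop(im,x,y,ww,hh,k,n): cv2.imwrite(n,cv2.resize(im[y:y+hh,x:x+ww],None,fx=k,fy=k,interpolation=cv2.INTER_CUBIC))
crop(a,120,100,200,150,4,'pics/c1.png'); crop(a,300,95,200,150,4,'pics/c2.png')
crop(s,260,95,160,120,5,'pics/c3.png')
E
```

```text
(no output)
```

View pics/c1.png

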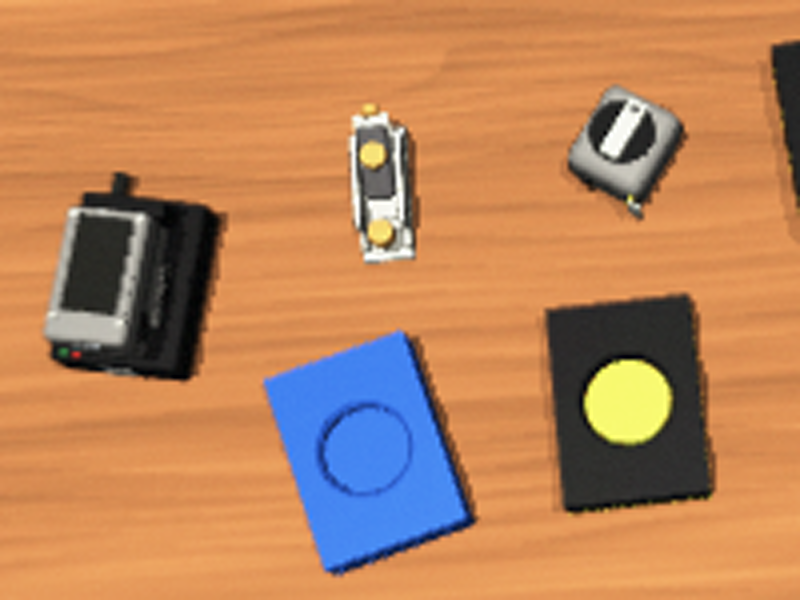

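View pics/c2.png

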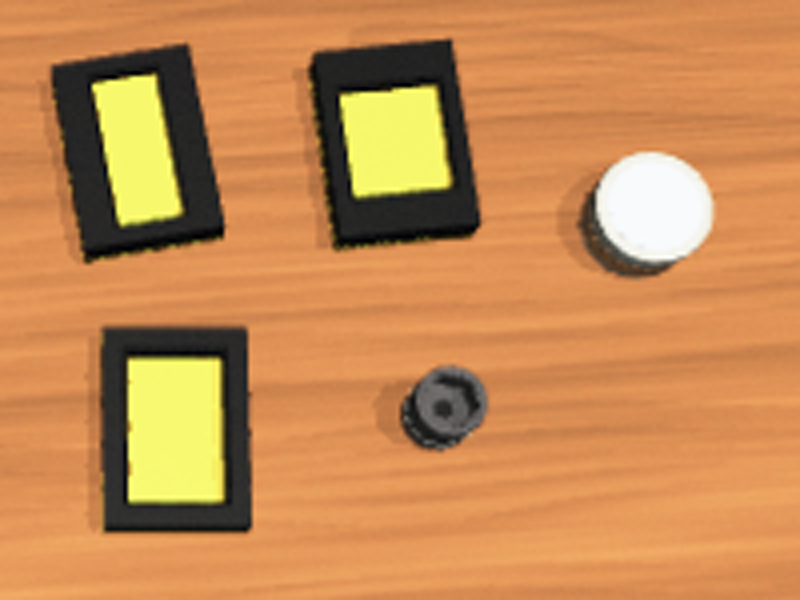

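View pics/c3.png

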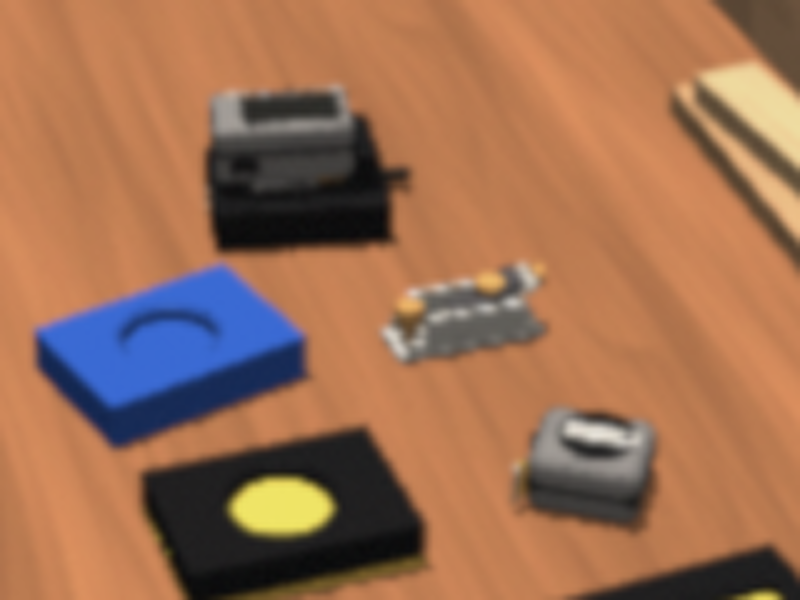

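```bash
cat >> h.py <<'E'
def cloud(n,d):
    c=ctrl.calibration(n); K=np.array([[c['fx'],0,c['cx']],[0,c['fy'],c['cy']],[0,0,1]])
    v,u=np.mgrid[0:400,0:640]
    p=cv2.undistortPoints(np.stack([u.ravel(),v.ravel()],1).astype(float)[:,None],K,np.array([c['k1'],0,0,0,0.]))[:,0]
    X=np.c_[p,np.ones(len(p))]*d.ravel()[:,None]
    P=(X-np.array(c['t']))@np.array(c['R'])
    P[d.ravel()==0]=np.nan
    return P.reshape(400,640,3)
def fit(P,m,lo,hi):
    Q=P[m]; Q=Q[(Q[:,2]>lo)&(Q[:,2]<hi)]
    (c,s,a)=cv2.minAreaRect(Q[:,:2].astype(np.float32))
    return np.round(c,1),np.round(s,1),round(a,1),len(Q),np.round(np.median(Q[:,2]),1)
E
python3 - <<'E'
from h import *
im=cv2.imread('pics/top0.png')
P=cloud('top',np.load('pics/top0.npy')); S=cloud('side',np.load('pics/side0.npy'))
boxes={'chg':(125,135,185,205,50,95),'plane':(200,120,230,170,20,60),'tape':(258,115,295,157,25,50),'plane_tray':(308,100,362,166,20,35),'tape_tray':(370,98,425,163,20,35),'sock_tray':(250,168,305,235,20,35),'pack_tray':(318,170,370,235,20,35),'socket':(395,180,428,212,35,65),'tin':(440,125,485,170,30,55)}
for k,(a,b,c,d,lo,hi) in boxes.items():
    m=np.zeros((400,640),bool); m[b:d,a:c]=1
    t=fit(P,m,lo,hi); print(k,'TOP',t)
    # same region in side
    x,y=t[0]; ms=(np.hypot(S[...,0]-x,S[...,1]-y)<75)
    if ms.any(): print('   SIDE',fit(S,ms&np.isfinite(S[...,2]),lo,hi))
print('table z',np.nanmedian(P[240:260,350:450,2]),np.nanmedian(S[330:380,200:300,2]))
E
```

```text
chg TOP (array([580. , 393.9]), array([52.4, 99.9]), 79.3, 933, np.float64(74.1))
   SIDE (array([580. , 394.1]), array([ 59.2, 100. ]), 82.2, 450, np.float64(71.6))
plane TOP (array([640.9, 240.3]), array([89.5, 32.9]), 2.7, 313, np.float64(27.8))
   SIDE (array([641. , 240.7]), array([41.5, 89.4]), 88.7, 199, np.float64(26.5))
tape TOP (array([651.4,  84.6]), array([55.7, 66.1]), 60.2, 482, np.float64(34.7))
   SIDE (array([652.8,  81. ]), array([59.3, 64.7]), 55.1, 325, np.float64(34.1))
plane_tray TOP (array([655.1, -66. ]), array([127.9,  90.6]), 6.0, 1139, np.float64(26.5))
   SIDE (array([655.8, -67.1]), array([129.8,  95.3]), 6.1, 982, np.float64(26.1))
tape_tray TOP (array([ 649.8, -231.7]), array([128.6,  91.8]), 2.3, 1100, np.float64(26.3))
   SIDE (array([ 648.1, -232.4]), array([128.9,  95.9]), 2.7, 1244, np.float64(26.0))
sock_tray TOP (array([486.8,  89.9]), array([126.7,  90. ]), 2.9, 1518, np.float64(26.8))
   SIDE (array([486. ,  88.7]), array([127.5,  97.2]), 3.9, 966, np.float64(26.3))
pack_tray TOP (array([471.8, -76.4]), array([ 88.6, 127.6]), 85.7, 967, np.float64(26.5))
   SIDE (array([471.2, -77. ]), array([ 96.1, 127.5]), 86.6, 897, np.float64(26.3))
socket TOP (array([ 470.5, -239.9]), array([43. , 41.8]), 18.8, 171, np.float64(47.3))
   SIDE (array([ 470.4, -242.9]), array([43.2, 43.4]), 41.3, 280, np.float64(46.3))
tin TOP (array([ 587.6, -383.7]), array([71.7, 73.9]), 25.9, 678, np.float64(38.8))
   SIDE (array([ 586.4, -385.3]), array([73. , 71.2]), 63.0, 1030, np.float64(38.9))
table z -1.1427651595640471 -1.0560800740911276
```

```bash
python3 - <<'E'
from h import *
P=cloud('top',np.load('pics/top0.npy')); S=cloud('side',np.load('pics/side0.npy'))
def both(k,x,y,r,lo,hi):
    for n,C in(('top',P),('side',S)):
        m=(np.hypot(C[...,0]-x,C[...,1]-y)<r); print(k,n,fit(C,m,lo,hi))
both('pack',580,400,75,68,85); both('pack',580,400,75,60,85)
both('tape',652,84,60,31,36.5);both('tape',652,84,60,28,50);both('tape',652,84,60,10,50)
both('plane',641,240,70,20,50);both('plane',641,240,70,5,50)
both('plane knob',641,240,70,30,50)
both('sock',470,-240,40,42,60);both('charger',580,394,90,20,34)
E
```

```text
pack top (array([572.8, 395.5]), array([50.5, 84.8]), 80.5, 718, np.float64(74.9))
pack side (array([573. , 395.6]), array([58.6, 85.1]), 81.7, 266, np.float64(74.4))
pack top (array([572.8, 395.2]), array([51.1, 84.8]), 80.5, 782, np.float64(74.7))
pack side (array([572.8, 395.6]), array([58.6, 85.3]), 81.7, 333, np.float64(73.8))
tape top (array([654. ,  83.1]), array([51.7, 60.1]), 59.1, 287, np.float64(34.2))
tape side (array([653.8,  80.5]), array([55.3, 58.8]), 57.3, 208, np.float64(34.2))
tape top (array([654.2,  83. ]), array([53.5, 61.3]), 57.9, 457, np.float64(34.9))
tape side (array([653.3,  82.2]), array([57.2, 64.8]), 55.7, 296, np.float64(34.4))
tape top (array([651.4,  84.6]), array([55.7, 66.1]), 60.2, 550, np.float64(34.0))
tape side (array([652.1,  81.1]), array([60.9, 66.3]), 56.3, 456, np.float64(32.0))
plane top (array([640.9, 240.3]), array([89.5, 32.9]), 2.7, 313, np.float64(27.8))
plane side (array([641. , 240.7]), array([41.5, 89.4]), 88.7, 199, np.float64(26.5))
plane top (array([637.7, 238.9]), array([70.5, 86.1]), 54.7, 449, np.float64(25.4))
plane side (array([641. , 240.4]), array([89.5, 42.2]), 0.0, 339, np.float64(22.4))
plane knob top (array([641.2, 239.4]), array([89.4, 27.4]), 9.7, 122, np.float64(34.2))
plane knob side (array([645.5, 236.2]), array([81.4, 24.5]), 8.5, 63, np.float64(33.8))
sock top (array([ 470.6, -239.9]), array([42.7, 41.8]), 18.8, 142, np.float64(47.8))
sock side (array([ 470.4, -242.8]), array([43.2, 43.2]), 41.3, 201, np.float64(47.7))
charger top (array([582.7, 393.6]), array([ 79.2, 111.9]), 79.4, 448, np.float64(28.3))
charger side (array([581.9, 390.8]), array([ 83.4, 110.3]), 78.6, 288, np.float64(27.8))
```

```bash
python3 - <<'E'
from h import *
im=cv2.imread('pics/top0.png')
cv2.imwrite('pics/pl.png',cv2.resize(im[120:172,195:235],None,fx=11,fy=11,interpolation=cv2.INTER_CUBIC))
s=cv2.imread('pics/side0.png')
cv2.imwrite('pics/pl2.png',cv2.resize(s[140:172,330:374],None,fx=14,fy=14,interpolation=cv2.INTER_CUBIC))
for n,z in((0,40),(1,36),(2,27)):
    u,v=[(380,232),(373,155),(370,107)][n]; print(w('top',120+(u-1.5)/4,100+(v-1.5)/4,z=z-1.2))
E
```

```text
[600.32322935 236.28116934  38.8       ]
[652.78623261 240.53653106  34.8       ]
[688.92905922 243.85879417  25.8       ]
```

View pics/pl.png

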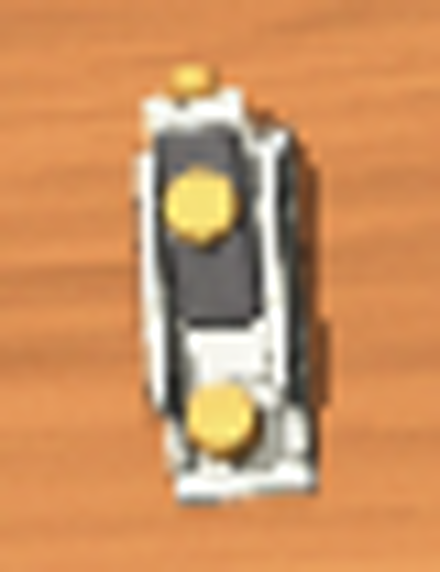

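View pics/pl2.png

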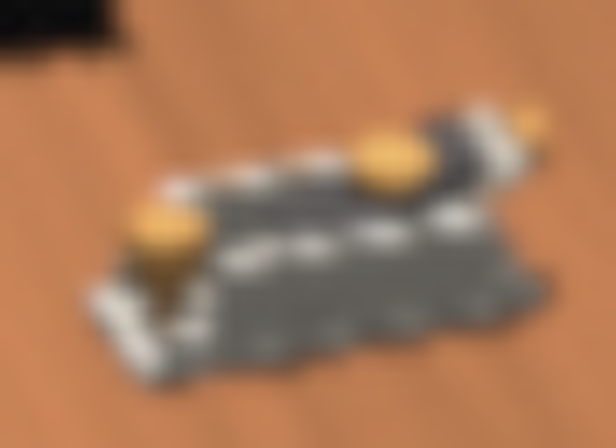

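Request:
apply_moves --pt "87 13.47 -8.38 -2.5 1.9" --pt "87 13.47 -8.38 -2.5 1.9" --pt "87 13.47 -8.38 -2.5 1.9" --pt "87 13.47 -8.38 -2.5 1.9" --pt "87 13.47 -8.38 -2.5 1.9" --pt "87 13.47 -8.38 -2.5 1.9" --pt "87 13.47 -8.38 -2.5 1.9" --pt "87 13.47 -8.38 -2.5 1.9" --pt "87 13.47 -8.38 -2.5 1.9" --pt "87 13.47 -8.38 -2.5 1.9" --pt "87 13.47 -8.38 -2.5 1.9" --pt "87 13.47 -8.38 -2.5 1.9" --pt "87 13.47 -8.38 -2.5 1.9" --pt "87 13.47 -8.38 -2.5 1.9" --squeeze 25

```text
time_s: 1.27
position: [571.3, 397.3, 159.2]
ee_rot: [[0.17, 0.986, -0.001], [0.986, -0.17, -0.001], [-0.001, -0.001, -1.0]]
ft_force: [-0.4, -0.0, -0.5]
opening: 86.9
```

Request:
apply_moves --pt "87 0.06 -0.07 -1.4 0" --pt "87 0.06 -0.07 -2.4 0" --pt "87 0.06 -0.07 -3.4 0" --pt "87 0.06 -0.07 -4.13 0" --pt "87 0.06 -0.07 -4.13 0" --pt "87 0.06 -0.07 -4.13 0" --pt "87 0.06 -0.07 -4.13 0" --pt "87 0.06 -0.07 -4.13 0"

```text
time_s: 1.93
position: [573.5, 396.8, 58.2]
ee_rot: [[0.169, 0.986, 0.001], [0.986, -0.169, 0.001], [0.002, 0.001, -1.0]]
ft_force: [0.3, -0.0, 0.3]
opening: 87.3
```

```bash
python3 - <<'E'
from h import *
i,d=shot('side','s1'); cv2.imwrite('pics/s1c.png',cv2.resize(i[60:180,240:400,::-1],None,fx=5,fy=5))
print(ctrl.observe()['position'],ctrl.observe()['ft_force'])
E
```

```text
[573.55460334 396.54128083  58.07953249] [-1.2414949  -0.05977392  0.91611316]
```

View pics/s1c.png

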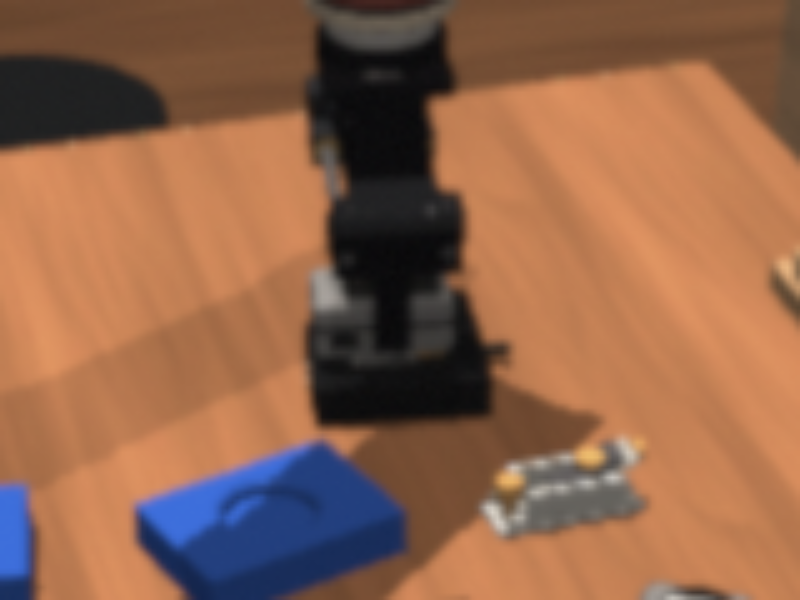

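Request:
apply_moves --pt "40 0 -0.04 0 0" --pt "40 0 -0.04 0 0" --pt "40 0 -0.04 0 0" --pt "40 0 -0.04 0 0" --pt "40 0 -0.04 0 0" --pt "40 0 -0.04 0 0" --pt "40 0 -0.04 0 0" --pt "40 0 -0.04 0 0" --pt "40 0 -0.04 0 0" --pt "40 0 -0.04 0 0"

```text
time_s: 2.82
position: [573.5, 395.9, 58.2]
ee_rot: [[0.169, 0.986, 0.001], [0.986, -0.169, 0.002], [0.002, 0.001, -1.0]]
ft_force: [0.4, 1.5, -0.5]
opening: 49.9
```

Request:
apply_moves --pt "40 -0.2 0.034 0 0" --pt "40 -0.45 0.077 0 0" --pt "40 -0.7 0.12 0 0" --pt "40 -0.95 0.163 0 0" --pt "40 -1.2 0.206 0 0" --pt "40 -1.45 0.249 0 0" --pt "40 -1.7 0.292 0 0" --pt "40 -1.95 0.334 0 0" --pt "40 -2.17 0.372 0 0" --pt "40 -2.17 0.372 0 0" --pt "40 -2.17 0.372 0 0"

```text
time_s: 3.73
position: [518.2, 405.6, 58.1]
ee_rot: [[0.168, 0.986, 0.0], [0.986, -0.168, 0.002], [0.002, -0.0, -1.0]]
ft_force: [-1.8, 0.8, 1.4]
opening: 49.5
```

```bash
python3 - <<'E'
from h import *
i,d=shot('side','s2'); cv2.imwrite('pics/s2c.png',cv2.resize(i[60:180,240:400,::-1],None,fx=5,fy=5))
print(ctrl.observe()['position'],ctrl.observe()['ft_force'])
E
```

```text
[518.52339468 405.58206129  58.1077959 ] [-2.30735329  0.03917744  0.96313829]
```

View pics/s2c.png

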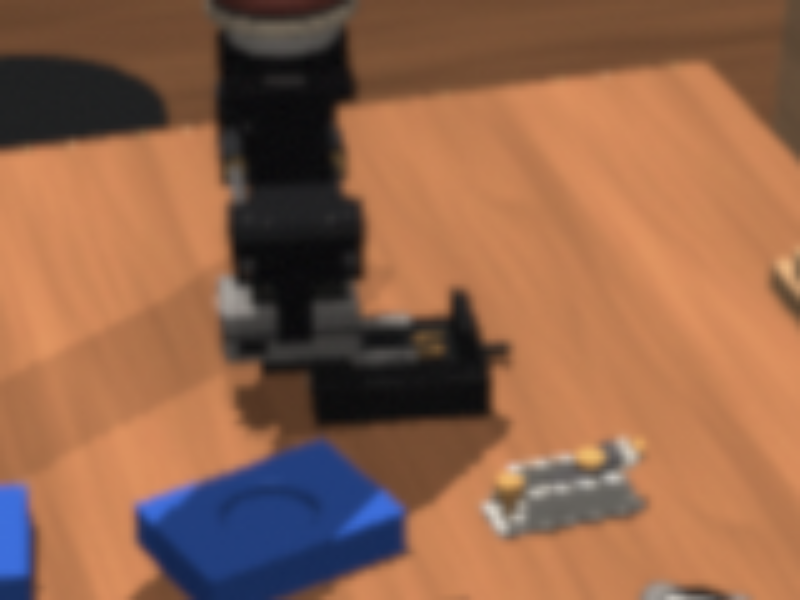

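Request:
apply_moves --pt "40 0 0 0.4 0" --pt "40 0 0 1.0 0" --pt "40 0 0 2.0 0" --pt "40 0 0 2.8 0" --pt "40 -0.1 -1.2 2.8 0.1" --pt "40 -0.3 -2.7 2.8 0.2" --pt "40 -0.45 -4.2 2.8 0.3" --pt "40 -0.6 -5.7 2.8 0.4" --pt "40 -0.75 -7.2 2.8 0.5" --pt "40 -0.9 -8.7 2.8 0.6" --pt "40 -1.05 -10.2 2.8 0.7" --pt "40 -1.2 -11.7 2.8 0.8" --pt "40 -1.35 -13.2 2.8 0.9" --pt "40 -1.5 -14.7 2.8 0.9" --pt "40 -1.65 -16.2 2.8 0.9" --pt "40 -1.8 -17.7 2.8 0.9" --pt "40 -1.88 -19.28 2.8 0.9" --pt "40 -1.88 -19.28 2.8 0.9" --pt "40 -1.88 -19.28 2.8 0.9" --pt "40 -1.88 -19.28 2.8 0.9"

```text
time_s: 5.45
position: [471.6, -76.4, 128.5]
ee_rot: [[0.076, 0.997, 0.001], [0.997, -0.076, 0.002], [0.002, 0.0, -1.0]]
ft_force: [0.3, 1.2, -2.5]
opening: 50.0
```

```bash
python3 - <<'E'
from h import *
i,d=shot('side','s3'); cv2.imwrite('pics/s3c.png',cv2.resize(i[120:300,230:430,::-1],None,fx=4,fy=4))
i,t=shot('top','t3'); cv2.imwrite('pics/t3c.png',cv2.resize(i[110:260,260:460,::-1],None,fx=4,fy=4))
print(ctrl.observe()['position'],ctrl.observe()['ft_force'],ctrl.observe()['ee_rot'][:,0])
E
```

```text
[471.73486898 -75.31404447 128.25613996] [-0.13861763 -0.21806423 -2.48292834] [0.07345968 0.99729584 0.00216186]
```

View pics/s3c.png

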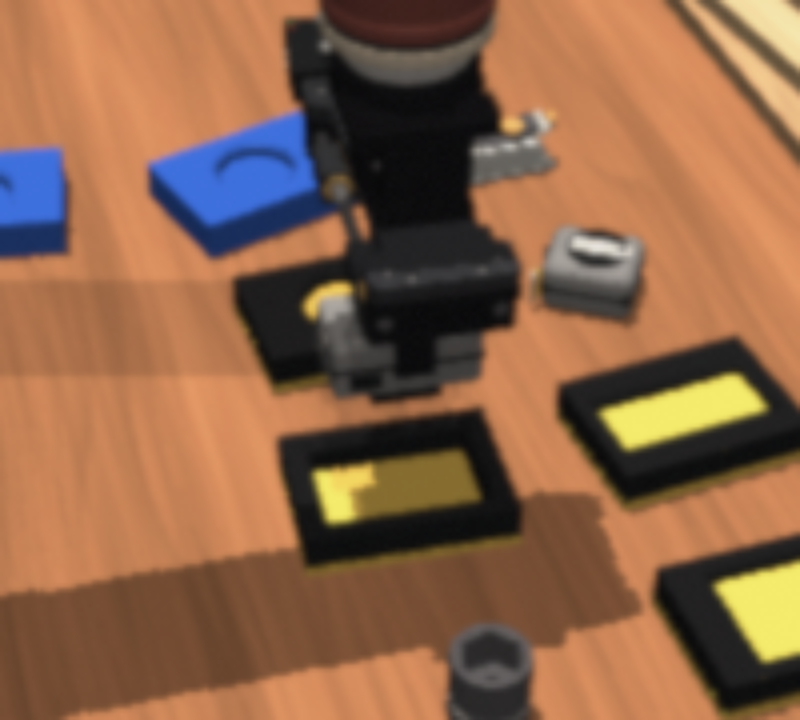

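View pics/t3c.png

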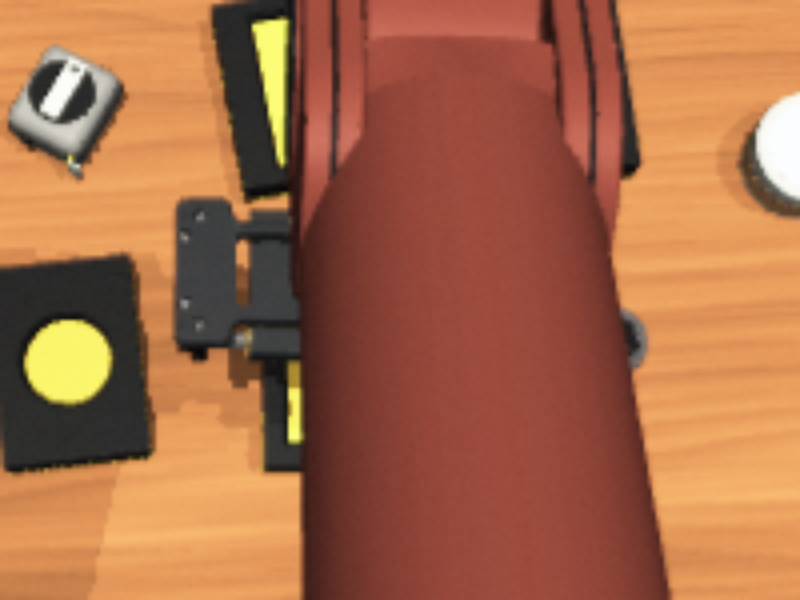

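```bash
python3 - <<'E'
from h import *
S=cloud('side',np.load('pics/s3.npy')); im=cv2.imread('pics/s3.png').astype(int)
m=(np.hypot(S[...,0]-471,S[...,1]+76)<70)&(S[...,2]>108)&(S[...,2]<150)&(im.mean(2)>75)
Q=S[m]; a=np.radians(-4.2); t=(Q[:,:2]-[471.7,-75.3])@[np.cos(a),np.sin(a)]
print(len(Q),np.percentile(t,[0,1,5,95,99,100]),np.percentile(Q[:,2],[1,99]))
E
```

```text
144 [-43.48931053 -43.02037253 -42.32324577  38.80540094  40.22844093
  41.98546231] [110.55950433 147.68666009]
```

Request:
apply_moves --pt "40 0.03 -0.05 -0.5 0" --pt "40 0.03 -0.05 -1.3 0" --pt "40 0.03 -0.05 -2.1 0" --pt "40 0.03 -0.05 -2.6 0" --pt "40 0.03 -0.05 -2.9 0" --pt "40 0.03 -0.05 -3.1 0" --pt "40 0.03 -0.05 -3.3 0" --pt "40 0.03 -0.05 -3.45 0" --pt "40 0.03 -0.05 -3.55 0" --pt "40 0.03 -0.05 -3.63 0" --pt "40 0.03 -0.05 -3.68 0" --pt "40 0.03 -0.05 -3.68 0" --pt "40 0.03 -0.05 -3.68 0" --pt "40 0.03 -0.05 -3.68 0"

```text
time_s: 6.72
position: [472.7, -76.6, 36.5]
ee_rot: [[0.074, 0.997, 0.001], [0.997, -0.074, 0.002], [0.002, 0.0, -1.0]]
ft_force: [-0.2, -0.2, -3.1]
opening: 49.8
```

```bash
python3 - <<'E'
from h import *
i,d=shot('side','s4'); cv2.imwrite('pics/s4c.png',cv2.resize(i[170:290,270:430,::-1],None,fx=5,fy=5))
print(ctrl.observe()['position'],ctrl.observe()['ft_force'],ctrl.observe()['ee_rot'][:,0])
E
```

```text
[472.61958665 -76.55650147  36.45028039] [ 0.44355522 -0.65784995 -3.05711394] [0.0734891  0.99729341 0.00228012]
```

View pics/s4c.png

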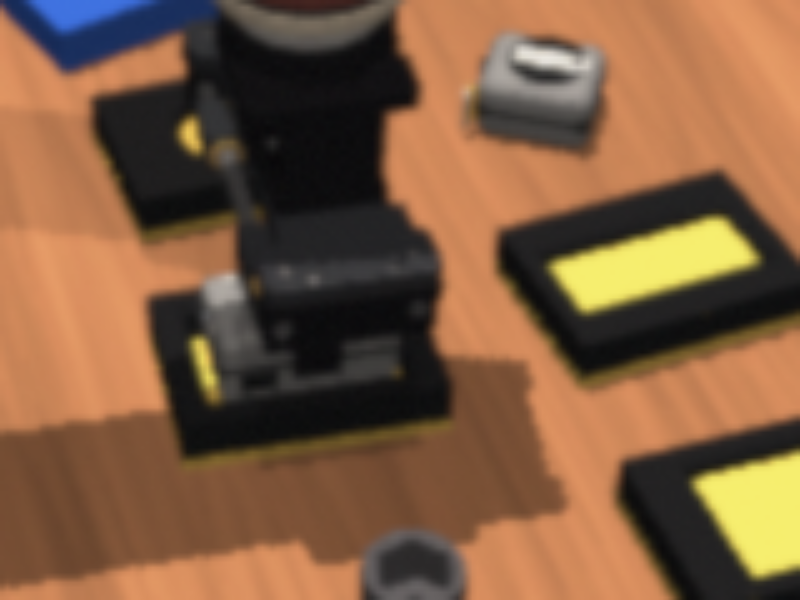

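Request:
apply_moves --pt "40 0 0 -0.03 0" --pt "40 0 0 -0.06 0" --pt "40 0 0 -0.06 0" --pt "58 0 0 -0.04 0" --pt "70 0 0 -0.04 0" --pt "80 0 0 -0.04 0" --pt "87 0 0 -0.04 0" --pt "87 0 0 0.3 0" --pt "87 0 0 1.2 0" --pt "87 0 0 2.2 0" --pt "87 0 0 3.5 0" --pt "87 0 0 3.5 0"

```text
time_s: 7.77
position: [475.8, -77.1, 129.8]
ee_rot: [[0.074, 0.997, 0.009], [0.997, -0.074, 0.003], [0.003, 0.008, -1.0]]
ft_force: [1.6, -0.1, -0.8]
opening: 87.0
```

```bash
python3 - <<'E'
from h import *
i,d=shot('side','s5'); cv2.imwrite('pics/s5c.png',cv2.resize(i[170:290,270:430,::-1],None,fx=5,fy=5))
S=cloud('side',d); m=(np.hypot(S[...,0]-471,S[...,1]+76)<60)
print(fit(S,m,45,60))
o=ctrl.observe();print(o['position'],o['ft_force'],o['ee_rot'][:,0],o['joint_positions'])
E
```

```text
(array([471.5, -78.8]), array([53.2, 85.3]), 86.0, 607, np.float64(52.7))
[474.91306622 -76.77197415 127.43574311] [-0.35554858  0.26930669 -1.77389511] [0.07364457 0.99727899 0.00332985] [-0.37323281  0.05249512  0.4610187   2.00935358 -0.03036318  1.07888671
  1.59849149]
```

View pics/s5c.png

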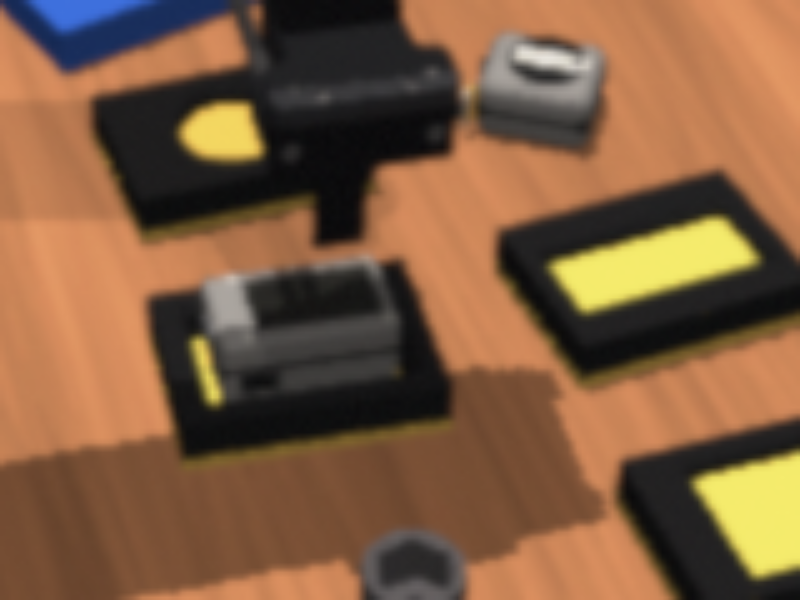

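Request:
apply_moves --pt "87 0.7 1.3 0 0.2" --pt "87 1.4 2.6 0 0.4" --pt "87 2.1 3.9 0 0.6" --pt "87 2.8 5.3 0 0.8" --pt "87 3.5 6.6 0 1.0" --pt "87 4.2 8.0 0 1.2" --pt "87 4.9 9.3 0 1.4" --pt "87 5.6 10.7 0 1.53" --pt "87 6.3 12.0 0 1.53" --pt "87 6.64 12.68 0 1.53" --pt "87 6.64 12.68 -0.8 1.53" --pt "87 6.64 12.68 -1.8 1.53" --pt "87 6.64 12.68 -2.5 1.53" --pt "87 6.64 12.68 -2.5 1.53" --pt "87 6.64 12.68 -2.5 1.53"

```text
time_s: 9.07
position: [639.9, 239.8, 63.7]
ee_rot: [[-0.086, 0.996, 0.004], [0.996, 0.086, 0.002], [0.002, 0.004, -1.0]]
ft_force: [0.2, -0.1, 1.0]
opening: 87.0
```

Request:
apply_moves --pt "87 0.04 0.01 -0.7 0" --pt "87 0.04 0.01 -1.4 0" --pt "87 0.04 0.01 -1.8 0" --pt "87 0.04 0.01 -1.98 0" --pt "87 0.04 0.01 -1.98 0" --pt "87 0.04 0.01 -1.98 0" --pt "87 0.04 0.01 -1.98 0"

```text
time_s: 9.65
position: [641.8, 240.3, 15.6]
ee_rot: [[-0.086, 0.996, 0.005], [0.996, 0.086, 0.003], [0.003, 0.006, -1.0]]
ft_force: [0.5, 0.9, -0.0]
opening: 87.0
```

```bash
python3 - <<'E'
from h import *
i,d=shot('side','s6'); cv2.imwrite('pics/s6c.png',cv2.resize(i[90:210,270:430,::-1],None,fx=5,fy=5))
o=ctrl.observe();print(o['position'],o['ft_force'],o['ee_rot'][:,0])
E
```

```text
[641.74970043 240.30096866  15.54824585] [ 0.53434368 -0.55381036  0.50087449] [-0.08625751  0.99626903  0.00276718]
```

View pics/s6c.png

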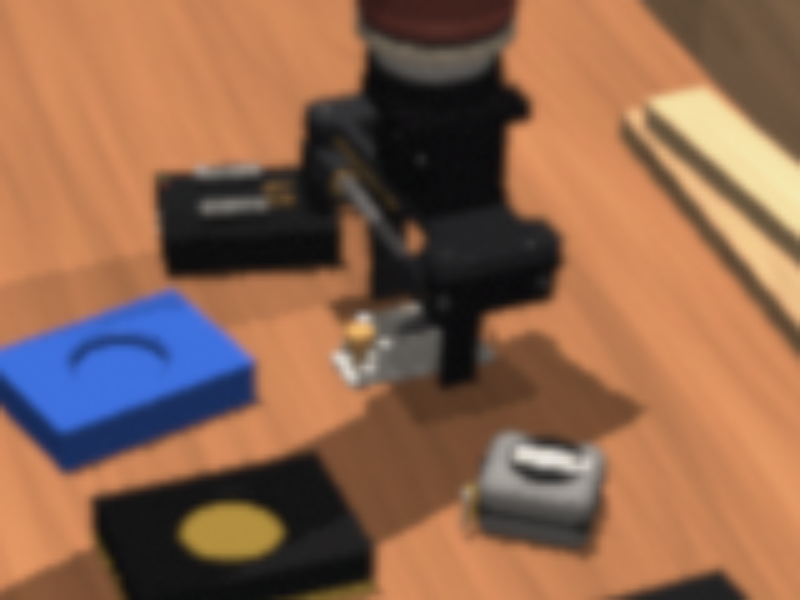

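Request:
apply_moves --pt "60 0 0 -0.08 0" --pt "24 0 0 -0.08 0" --pt "24 0 0 -0.08 0" --pt "24 0 0 -0.08 0" --pt "24 0 0 -0.08 0" --pt "24 0 0 -0.08 0" --pt "24 0 0 -0.08 0" --pt "24 0 0 -0.08 0" --pt "24 0 0 -0.08 0" --pt "24 0 0 -0.08 0" --pt "24 0 0 -0.08 0" --pt "24 0 0 -0.08 0" --squeeze 30

```text
time_s: 10.7
position: [641.7, 240.5, 13.5]
ee_rot: [[-0.086, 0.996, 0.005], [0.996, 0.086, 0.003], [0.003, 0.005, -1.0]]
ft_force: [0.5, 0.8, -0.6]
opening: 31.8
```

Request:
apply_moves --pt "24 0 0 0.5 0" --pt "24 0 0 1.4 0" --pt "24 0 0 2.6 0" --pt "24 0 -0.8 3.4 0" --pt "24 0.1 -2.2 3.4 0" --pt "24 0.15 -3.7 3.4 0" --pt "24 0.2 -5.2 3.4 0.1" --pt "24 0.3 -6.7 3.4 0.1" --pt "24 0.4 -8.2 3.4 0.18" --pt "24 0.5 -9.7 3.4 0.18" --pt "24 0.55 -11.2 3.4 0.18" --pt "24 0.55 -12.28 3.4 0.18" --pt "24 0.55 -12.28 3.4 0.18" --pt "24 0.55 -12.28 3.4 0.18" --pt "24 0.55 -12.28 3.4 0.18"

```text
time_s: 11.95
position: [655.3, -65.8, 98.8]
ee_rot: [[-0.105, 0.994, 0.005], [0.994, 0.105, 0.004], [0.004, 0.005, -1.0]]
ft_force: [0.6, 0.6, -3.5]
opening: 31.9
```

```bash
python3 - <<'E'
from h import *
i,d=shot('side','s7'); cv2.imwrite('pics/s7c.png',cv2.resize(i[130:250,320:480,::-1],None,fx=5,fy=5))
o=ctrl.observe();p=o['position'];print(p,o['ft_force'],o['ee_rot'][:,0])
S=cloud('side',d); im=i.astype(int)
m=(np.hypot(S[...,0]-p[0],S[...,1]-p[1])<70)&(S[...,2]>p[2]-13)&(S[...,2]<p[2]-1)
Q=S[m]; a=np.radians(5.5); t=(Q[:,:2]-p[:2])@[np.cos(a),np.sin(a)]
print(len(Q),np.percentile(t,[0,1,99,100]),np.percentile(Q[:,2],[1,99]))
E
```

```text
[655.38782678 -64.81172778  98.63811197] [-0.21344063 -0.06092119 -4.0837241 ] [-0.10673906  0.99427904  0.0039963 ]
182 [-49.45871267 -48.37382078  39.74651267  41.0379037 ] [85.72578839 97.44165506]
```

View pics/s7c.png

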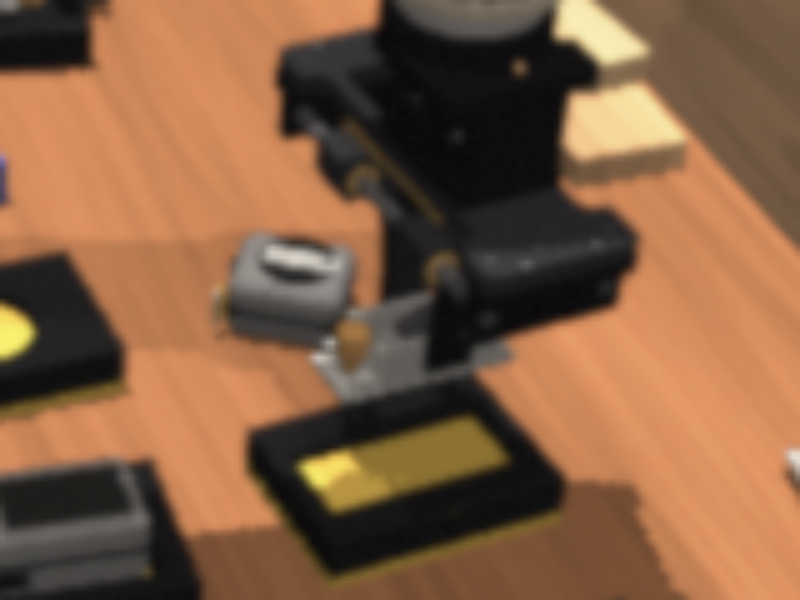

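```bash
python3 - <<'E'
from h import *
i=cv2.imread('pics/s7.png'); cv2.imwrite('pics/s7d.png',cv2.resize(i[185:215,375:430],None,fx=14,fy=14,interpolation=cv2.INTER_CUBIC))
E
```

```text
(no output)
```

View pics/s7d.png

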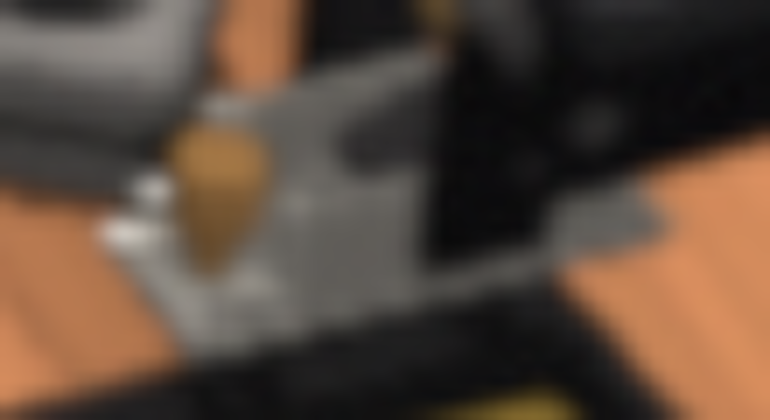

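```bash
python3 - <<'E'
from h import *
a=w('side',388.4,210.1,z=84); b=w('side',421.6,201.3,z=84)
print(a,b,(a+b)/2,np.hypot(*(b-a)[:2]),np.degrees(np.arctan2((b-a)[1],(b-a)[0])))
n=np.array([-np.sin(.096),np.cos(.096)]); print(((a+b)/2)[:2]+16*n)
E
```

```text
[609.95669774 -85.01673248  84.        ] [696.85784694 -76.92851802  84.        ] [653.40727234 -80.97262525  84.        ] 87.27673771846084 5.317413043715417
[651.87363055 -65.04629664]
```

Request:
apply_moves --pt "24 0.15 -0.06 -0.3 0" --pt "24 0.15 -0.06 -0.8 0" --pt "24 0.15 -0.06 -1.4 0" --pt "24 0.15 -0.06 -1.8 0" --pt "24 0.15 -0.06 -2.1 0" --pt "24 0.15 -0.06 -2.3 0" --pt "24 0.15 -0.06 -2.45 0" --pt "24 0.15 -0.06 -2.55 0" --pt "24 0.15 -0.06 -2.64 0" --pt "24 0.15 -0.06 -2.64 0" --pt "24 0.15 -0.06 -2.64 0"

```text
time_s: 12.92
position: [659.4, -66.4, 33.0]
ee_rot: [[-0.107, 0.994, 0.005], [0.994, 0.107, 0.005], [0.004, 0.006, -1.0]]
ft_force: [0.5, 0.4, -3.0]
opening: 31.6
```

```bash
python3 - <<'E'
from h import *
i,d=shot('side','s8'); cv2.imwrite('pics/s8c.png',cv2.resize(i[180:260,360:460,::-1],None,fx=8,fy=7.5))
o=ctrl.observe();p=o['position'];print(p,o['ft_force'],o['ee_rot'][:,0])
E
```

```text
[659.41125321 -66.37908618  33.08653676] [-0.57582003 -0.54393294 -3.92583684] [-0.10668172  0.99428548  0.00392337]
```

View pics/s8c.png

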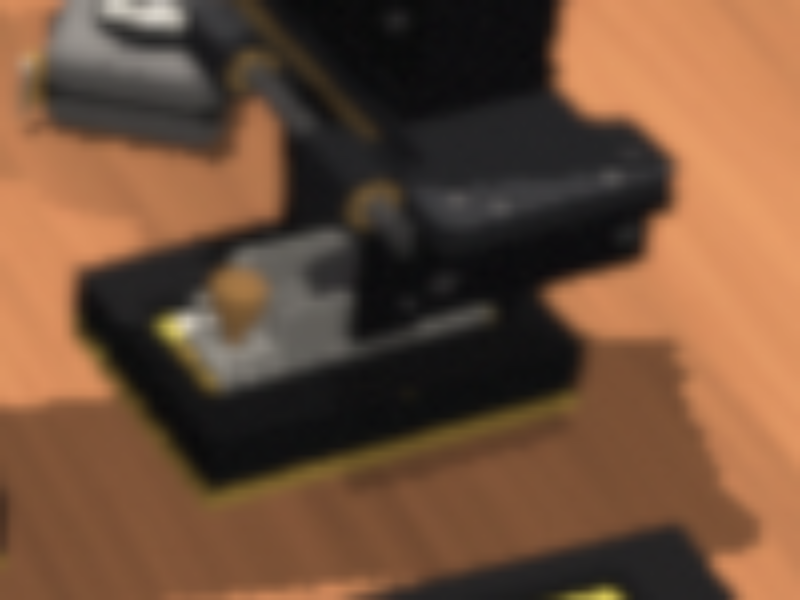

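Request:
apply_moves --pt "24 0 0 -0.04 0" --pt "24 0 0 -0.08 0" --pt "24 0 0 -0.08 0" --pt "40 0 0 -0.06 0" --pt "60 0 0 -0.06 0" --pt "75 0 0 -0.06 0" --pt "80 0 0 -0.04 0" --pt "80 0 0 0.3 0" --pt "80 0 0 1.2 0" --pt "80 0 0 2.2 0" --pt "80 0 0 3.2 0" --pt "80 0 0 3.2 0"

```text
time_s: 13.97
position: [662.4, -67.0, 119.5]
ee_rot: [[-0.106, 0.994, 0.014], [0.994, 0.106, 0.004], [0.003, 0.014, -1.0]]
ft_force: [1.6, 0.0, 0.3]
opening: 77.8
```

```bash
python3 - <<'E'
from h import *
i,d=shot('side','s9'); cv2.imwrite('pics/s9c.png',cv2.resize(i[180:260,360:460,::-1],None,fx=8,fy=7.5))
o=ctrl.observe();p=o['position'];print(p,o['ft_force'],o['ee_rot'][:,0])
E
```

```text
[661.49528236 -66.71843557 117.05043085] [-0.40428086 -0.39777739 -0.56502059] [-0.10653217  0.99430371  0.00332019]
```

View pics/s9c.png

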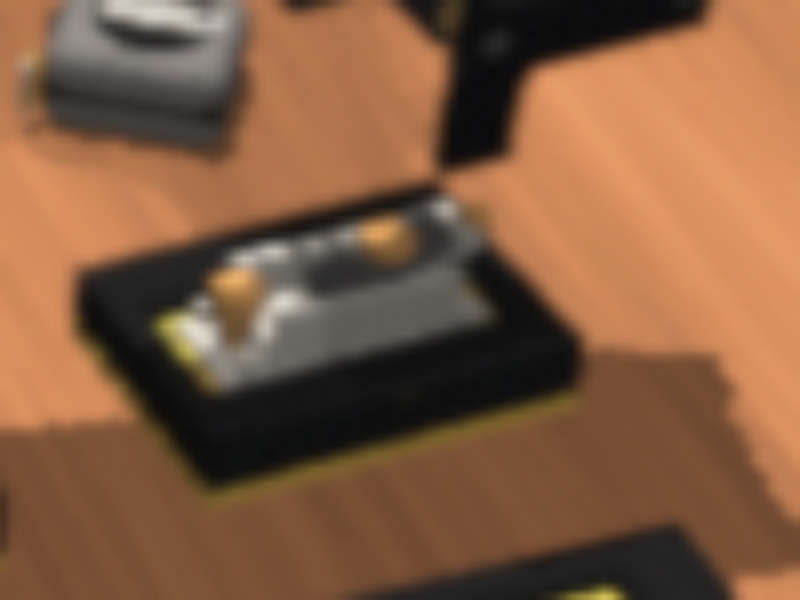

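Request:
apply_moves --pt "87 -0.05 1.0 0 -1" --pt "87 -0.1 2.0 0 -2" --pt "87 -0.15 3.0 0 -3" --pt "87 -0.2 4.0 0 -4" --pt "87 -0.3 5.0 0 -5" --pt "87 -0.3 5.99 0 -6" --pt "87 -0.3 5.99 -0.6 -6.17" --pt "87 -0.3 5.99 -1.4 -6.17" --pt "87 -0.3 5.99 -2.0 -6.17" --pt "87 -0.3 5.99 -2.0 -6.17" --pt "87 -0.3 5.99 -2.0 -6.17"

```text
time_s: 14.93
position: [653.1, 82.8, 66.2]
ee_rot: [[0.514, 0.858, 0.01], [0.858, -0.514, -0.004], [0.002, 0.01, -1.0]]
ft_force: [0.2, -0.3, -0.0]
opening: 86.9
```

```bash
python3 - <<'E'
from h import *
o=ctrl.observe();p=o['position'];print(p,o['ft_force'],o['ee_rot'][:,0],np.degrees(np.arctan2(o['ee_rot'][1,0],o['ee_rot'][0,0])))
i,d=shot('side','s10'); cv2.imwrite('pics/s10c.png',cv2.resize(i[130:230,310:450,::-1],None,fx=5.7,fy=5.7))
E
```

```text
[653.14059929  82.81339203  66.19130539] [ 0.22066337 -0.29383959 -0.035211  ] [0.51367488 0.85798358 0.00151642] 59.09103757311274
```

View pics/s10c.png

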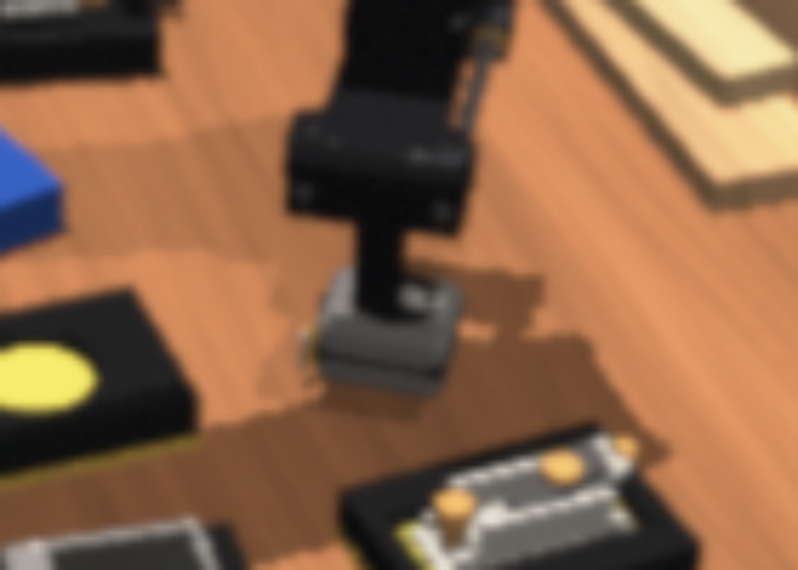

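Request:
apply_moves --pt "87 0.03 0.0 -0.6 0" --pt "87 0.03 0.0 -1.2 0" --pt "87 0.03 0.0 -1.7 0" --pt "87 0.03 0.0 -2.1 0" --pt "87 0.03 0.0 -2.1 0" --pt "87 0.03 0.0 -2.1 0" --pt "70 0.03 0.0 -2.13 0" --pt "44 0.03 0.0 -2.13 0" --pt "44 0.03 0.0 -2.13 0" --pt "44 0.03 0.0 -2.13 0" --pt "44 0.03 0.0 -2.13 0" --pt "44 0.03 0.0 -2.13 0" --pt "44 0.03 0.0 -2.13 0" --pt "44 0.03 0.0 -2.13 0" --pt "44 0.03 0.0 -2.13 0" --pt "44 0.03 0.0 -2.13 0" --squeeze 25

```text
time_s: 16.32
position: [654.9, 82.9, 14.3]
ee_rot: [[0.514, 0.858, 0.012], [0.858, -0.514, -0.003], [0.003, 0.012, -1.0]]
ft_force: [-0.3, 0.2, 3.0]
opening: 54.3
```

Request:
apply_moves --pt "44 0 0 0.5 0" --pt "44 0 0 1.4 0" --pt "44 0 0 2.6 0" --pt "44 0 -0.8 3.6 0.5" --pt "44 0 -2.2 3.6 1.1" --pt "44 0 -3.7 3.6 1.8" --pt "44 -0.1 -5.2 3.6 2.5" --pt "44 -0.1 -6.7 3.6 3.2" --pt "44 -0.15 -8.2 3.6 3.9" --pt "44 -0.2 -9.7 3.6 4.6" --pt "44 -0.24 -11.2 3.6 5.2" --pt "44 -0.24 -12.6 3.6 5.55" --pt "44 -0.24 -12.6 3.6 5.55" --pt "44 -0.24 -12.6 3.6 5.55" --pt "44 -0.24 -12.6 3.6 5.55" --pt "44 -0.24 -12.6 3.6 5.55"

```text
time_s: 17.65
position: [649.2, -230.2, 104.4]
ee_rot: [[-0.043, 0.999, 0.012], [0.999, 0.043, 0.005], [0.004, 0.012, -1.0]]
ft_force: [-0.2, 0.7, -2.3]
opening: 53.7
```

```bash
python3 - <<'E'
from h import *
i,d=shot('side','s11'); cv2.imwrite('pics/s11c.png',cv2.resize(i[180:300,360:490,::-1],None,fx=6,fy=5))
o=ctrl.observe();p=o['position'];print(p,o['ft_force'],np.degrees(np.arctan2(o['ee_rot'][1,0],o['ee_rot'][0,0])))
S=cloud('side',d)
m=(np.hypot(S[...,0]-p[0],S[...,1]-p[1])<60)&(S[...,2]>p[2]-14)&(S[...,2]<p[2]-1)
Q=S[m]; a=np.radians(2.4); t=(Q[:,:2]-p[:2])@[np.cos(a),np.sin(a)]
print(len(Q),np.percentile(t,[0,1,3,10,97,99,100]),np.percentile(Q[:,2],[1,99]))
E
```

```text
[ 649.35934742 -230.03503448  104.38178528] [-0.34799125  0.8083261  -1.21969424] 92.50472077570026
75 [-38.86586816 -38.4970261  -37.94055072 -33.51031493  20.4641988
  22.88121079  23.50336354] [ 90.67344365 103.18248159]
```

View pics/s11c.png

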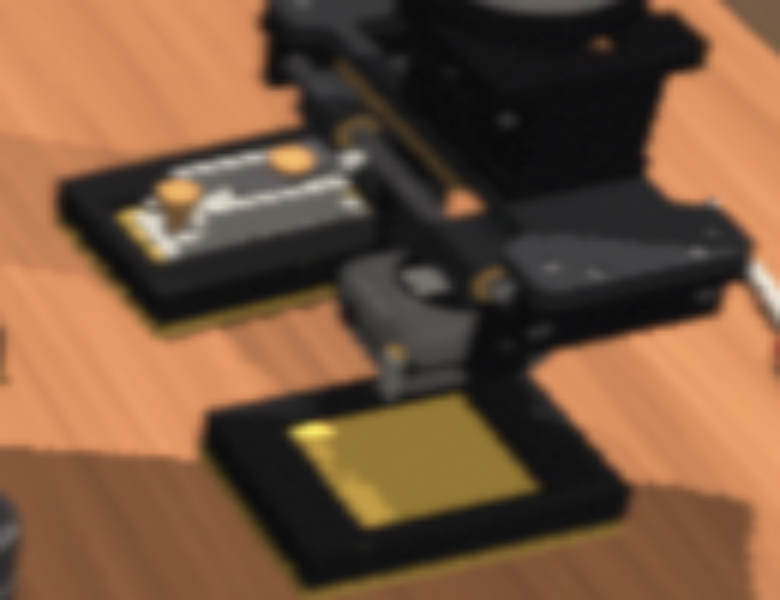

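```bash
python3 - <<'E'
from h import *
i9=cv2.imread('pics/s9.png'); cv2.imwrite('pics/a.png',cv2.resize(i9[195:245,365:440],None,fx=10,fy=10,interpolation=cv2.INTER_CUBIC))
S=cloud('side',np.load('pics/s9.npy'))
a=np.radians(6); R=np.array([[np.cos(a),-np.sin(a)],[np.sin(a),np.cos(a)]])
m=np.hypot(S[...,0]-655.5,S[...,1]+66.5)<75
Q=S[m]; L=(Q[:,:2]-[655.5,-66.5])@R
for lo,hi in((24,29),(29,60)):
    k=(Q[:,2]>lo)&(Q[:,2]<hi); print(lo,L[k].min(0),L[k].max(0))
i,d=shot('top','t11'); cv2.imwrite('pics/t11c.png',cv2.resize(i[90:190,300:440,::-1],None,fx=5.7,fy=5.7))
E
```

```text
24 [-63.97249721 -47.85386413] [65.20248267 46.44613986]
29 [-59.20061084 -47.87694929] [61.33910583 42.36548429]
```

View pics/a.png

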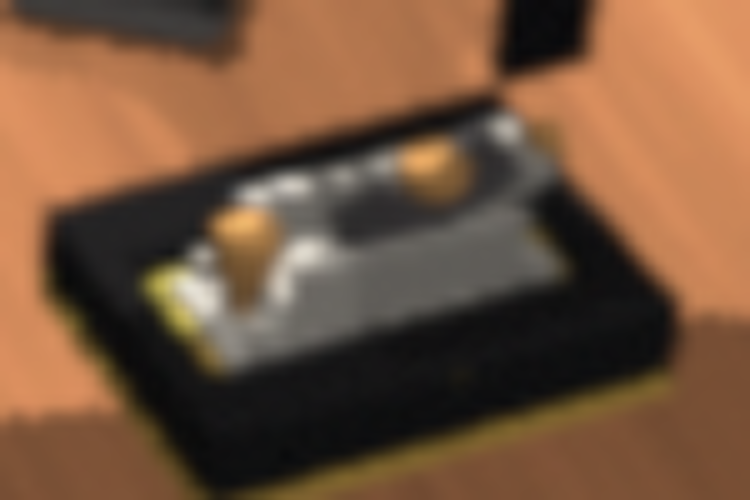

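View pics/t11c.png

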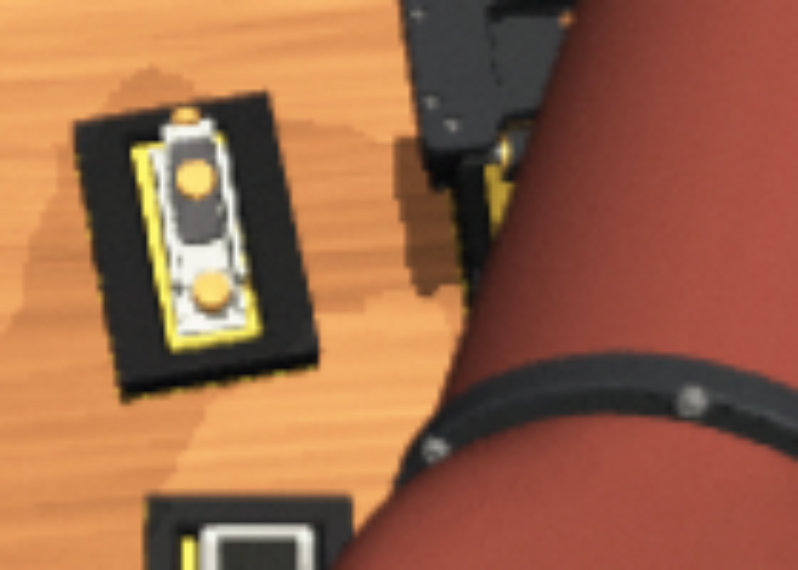

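Request:
apply_moves --pt "44 0.165 -0.08 -0.3 0" --pt "44 0.165 -0.08 -0.9 0" --pt "44 0.165 -0.08 -1.4 0" --pt "44 0.165 -0.08 -1.8 0" --pt "44 0.165 -0.08 -2.0 0" --pt "44 0.165 -0.08 -2.2 0" --pt "44 0.165 -0.08 -2.2 0" --pt "44 0.165 -0.08 -2.2 0"

```text
time_s: 18.42
position: [653.5, -232.2, 49.5]
ee_rot: [[-0.044, 0.999, 0.012], [0.999, 0.044, 0.004], [0.004, 0.012, -1.0]]
ft_force: [0.8, -0.2, -0.5]
opening: 54.0
```

```bash
python3 - <<'E'
from h import *
i,d=shot('side','s12'); cv2.imwrite('pics/s12c.png',cv2.resize(i[220:300,380:480,::-1],None,fx=8,fy=7.5,interpolation=cv2.INTER_CUBIC))
o=ctrl.observe();p=o['position'];print(p,o['ft_force'],np.degrees(np.arctan2(o['ee_rot'][1,0],o['ee_rot'][0,0])))
E
```

```text
[ 653.79598503 -232.33216029   49.90431664] [ 0.69616126 -0.13292813 -2.00382454] 92.505844027823
```

View pics/s12c.png

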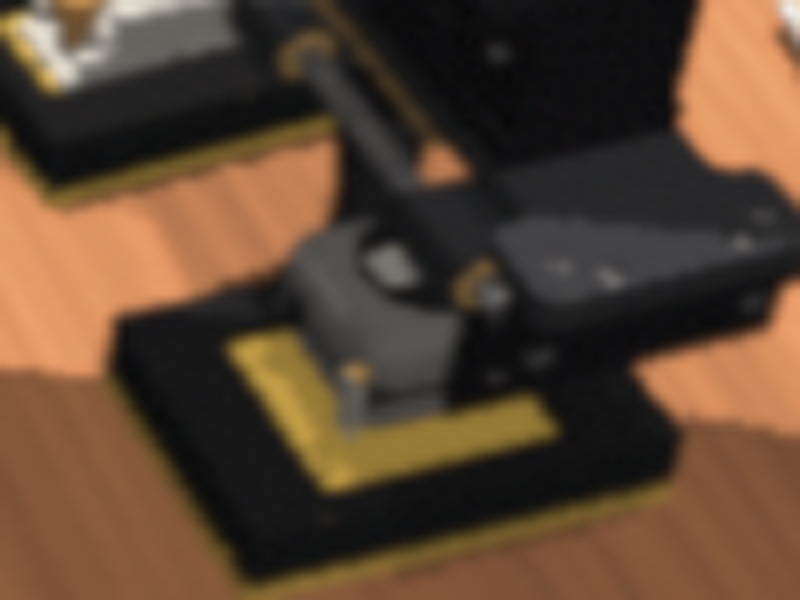

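```bash
python3 - <<'E'
from h import *
d=np.load('pics/s12.npy'); S=cloud('side',d)
p=np.array([653.8,-232.3]);a=np.radians(2.5); R=np.array([[np.cos(a),-np.sin(a)],[np.sin(a),np.cos(a)]])
tc=np.array([648.6,-232.2])
for v in range(265,280,1): print(v,[tuple(np.round(np.r_[(S[v,u,:2]-tc)@R,S[v,u,2]],0).astype(int)) for u in range(416,440,2)])
# tray extents in s12, top face
m=(np.hypot(S[...,0]-tc[0],S[...,1]-tc[1])<85)&(S[...,2]>24)&(S[...,2]<29)
L=(S[m][:,:2]-tc)@R; print(L.min(0),L.max(0))
im=cv2.imread('pics/top0.png').astype(int); P=cloud('top',np.load('pics/top0.npy'))
for n,im_,C in(('top','top0',P),('side','side0',cloud('side',np.load('pics/side0.npy')))):
    im=cv2.imread(f'pics/{im_}.png').astype(int); y=(im[...,2]>170)&(im[...,1]>170)&(im[...,0]<150)
    m=y&(np.hypot(C[...,0]-tc[0],C[...,1]-tc[1])<50); L=(C[m][:,:2]-tc)@R; print(n,L.min(0),L.max(0),np.median(C[m][:,2]))
E
```

```text
265 [(np.int64(-25), np.int64(13), np.int64(36)), (np.int64(-27), np.int64(2), np.int64(47)), (np.int64(-28), np.int64(-7), np.int64(56)), (np.int64(-29), np.int64(-14), np.int64(64)), (np.int64(-25), np.int64(-16), np.int64(65)), (np.int64(-23), np.int64(-20), np.int64(68)), (np.int64(-19), np.int64(-21), np.int64(68)), (np.int64(-16), np.int64(-23), np.int64(69)), (np.int64(-12), np.int64(-24), np.int64(68)), (np.int64(-7), np.int64(-25), np.int64(68)), (np.int64(-6), np.int64(-29), np.int64(71)), (np.int64(-7), np.int64(-38), np.int64(80))]
266 [(np.int64(-16), np.int64(25), np.int64(17)), (np.int64(-27), np.int64(1), np.int64(45)), (np.int64(-29), np.int64(-8), np.int64(54)), (np.int64(-27), np.int64(-12), np.int64(58)), (np.int64(-27), np.int64(-19), np.int64(65)), (np.int64(-23), np.int64(-21), np.int64(66)), (np.int64(-20), np.int64(-23), np.int64(67)), (np.int64(-17), np.int64(-25), np.int64(68)), (np.int64(-14), np.int64(-28), np.int64(70)), (np.int64(-7), np.int64(-25), np.int64(64)), (np.int64(-5), np.int64(-29), np.int64(68)), (np.int64(-7), np.int64(-38), np.int64(78))]

[... 6642 characters left out ...]
t64(-29), np.int64(-10), np.int64(16)), (np.int64(-27), np.int64(-13), np.int64(19)), (np.int64(-21), np.int64(-13), np.int64(16)), (np.int64(-18), np.int64(-15), np.int64(17)), (np.int64(-14), np.int64(-17), np.int64(18)), (np.int64(-9), np.int64(-17), np.int64(16)), (np.int64(-6), np.int64(-20), np.int64(19)), (np.int64(-2), np.int64(-22), np.int64(19)), (np.int64(3), np.int64(-22), np.int64(17)), (np.int64(7), np.int64(-23), np.int64(17)), (np.int64(10), np.int64(-26), np.int64(20))]
[-64.42474734 -48.05488455] [63.92000749 45.78321172]
top [-35.70453611 -32.45724776] [37.31390911 31.11058912] 17.371679796455904
side [-35.12978507 -27.89930991] [36.93536532 32.9832065 ] 17.113135182353336
```

Request:
apply_moves --pt "44 0 0 -0.2 0" --pt "44 0 0 -0.4 0" --pt "44 0 0 -0.55 0" --pt "44 0 0 -0.65 0" --pt "44 0 0 -0.72 0" --pt "44 0 0 -0.72 0" --pt "44 0 0 -0.72 0"

```text
time_s: 19.05
position: [653.6, -232.2, 32.3]
ee_rot: [[-0.044, 0.999, 0.012], [0.999, 0.044, 0.005], [0.004, 0.012, -1.0]]
ft_force: [-3.0, 1.7, 4.9]
opening: 53.6
```

Request:
apply_moves --pt "60 0 0 0 0" --pt "72 0 0 0 0" --pt "87 0 0 0.02 0" --pt "87 0 0 0.05 0" --pt "87 0 0 0.3 0" --pt "87 0 0 1.2 0" --pt "87 0 0 2.2 0" --pt "87 0 0 3.2 0" --pt "87 0 0 3.2 0"

```text
time_s: 19.8
position: [656.4, -233.6, 118.7]
ee_rot: [[-0.043, 0.999, 0.02], [0.999, 0.043, 0.002], [0.001, 0.02, -1.0]]
ft_force: [1.1, -1.4, 0.5]
opening: 86.4
```

```bash
python3 - <<'E'
from h import *
i,d=shot('side','s13'); cv2.imwrite('pics/s13c.png',cv2.resize(i[220:320,330:480,::-1],None,fx=5.3,fy=5.3,interpolation=cv2.INTER_CUBIC))
o=ctrl.observe();p=o['position'];print(p,o['ft_force'],np.degrees(np.arctan2(o['ee_rot'][1,0],o['ee_rot'][0,0])))
S=cloud('side',d); m=np.hypot(S[...,0]-650,S[...,1]+232)<50; print(fit(S,m,42,56))
m=np.hypot(S[...,0]-470,S[...,1]+241)<40; print(fit(S,m,40,60))
E
```

```text
[ 655.54150069 -233.11040037  116.2362709 ] [-0.01946767 -0.07290848 -0.54341458] 92.4960933744542
(array([ 649.1, -236.7]), array([65.5, 57.4]), 1.0, 575, np.float64(51.8))
(array([ 470.3, -243.3]), array([44.8, 42.3]), 54.1, 222, np.float64(47.3))
```

View pics/s13c.png

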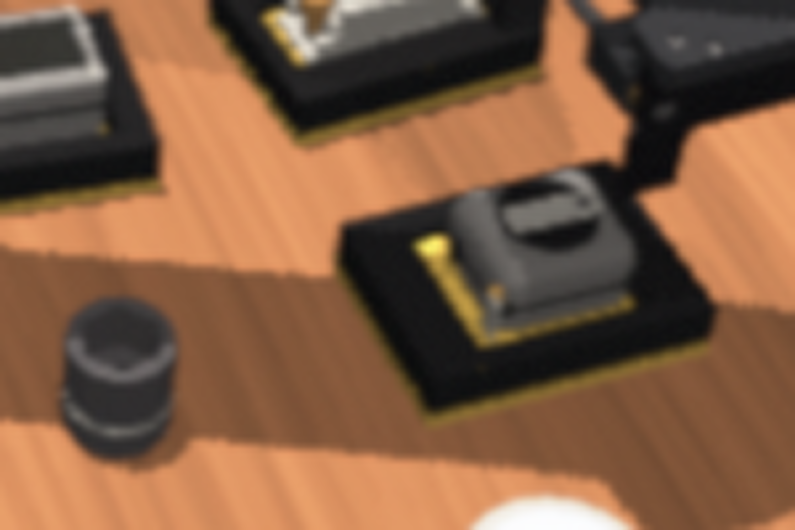

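Request:
apply_moves --pt "87 -1.2 0 0 0" --pt "87 -2.6 -0.1 0 0" --pt "87 -4.0 -0.2 0 0" --pt "87 -5.4 -0.3 0 0" --pt "87 -6.8 -0.32 0 0" --pt "87 -7.4 -0.32 0 0" --pt "87 -7.4 -0.32 -0.6 0" --pt "87 -7.4 -0.32 -1.2 0" --pt "87 -7.4 -0.32 -1.2 0" --pt "87 -7.4 -0.32 -1.2 0"

```text
time_s: 20.68
position: [469.9, -240.8, 85.7]
ee_rot: [[-0.043, 0.999, 0.016], [0.999, 0.043, 0.004], [0.003, 0.016, -1.0]]
ft_force: [0.2, 0.1, -0.1]
opening: 87.1
```

```bash
python3 - <<'E'
from h import *
i,d=shot('side','s14'); cv2.imwrite('pics/s14c.png',cv2.resize(i[220:320,290:440,::-1],None,fx=5.3,fy=5.3,interpolation=cv2.INTER_CUBIC))
o=ctrl.observe();p=o['position'];print(p,o['ft_force'],np.degrees(np.arctan2(o['ee_rot'][1,0],o['ee_rot'][0,0])))
E
```

```text
[ 470.54867558 -241.15083076   86.41704935] [ 0.02829508  0.28683842 -0.11460319] 92.49929419073487
```

View pics/s14c.png

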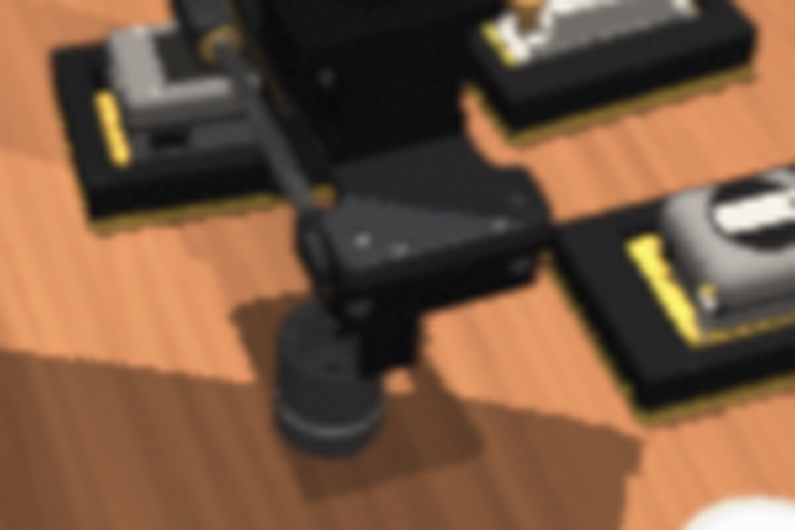

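Request:
apply_moves --pt "87 0 0 -0.8 0" --pt "87 0 0 -1.6 0" --pt "87 0 0 -2.2 0" --pt "87 0 0 -2.6 0" --pt "87 0 0 -2.78 0" --pt "87 0 0 -2.78 0" --pt "60 0 0 -2.78 0" --pt "34 0 0 -2.78 0" --pt "34 0 0 -2.78 0" --pt "34 0 0 -2.78 0" --pt "34 0 0 -2.78 0" --pt "34 0 0 -2.78 0" --pt "34 0 0 -2.78 0" --pt "34 0 0 -2.78 0" --pt "34 0 0 -2.78 0" --pt "34 0 0 -2.78 0" --pt "34 0 0 -2.78 0" --squeeze 30

```text
time_s: 22.15
position: [470.5, -241.0, 17.0]
ee_rot: [[-0.044, 0.999, 0.017], [0.999, 0.044, 0.003], [0.002, 0.017, -1.0]]
ft_force: [-1.0, 1.6, 3.5]
opening: 43.1
```

Request:
apply_moves --pt "34 0 0 0.5 0" --pt "34 0 0 1.4 0" --pt "34 0 0 2.6 0" --pt "34 0 0 3.5 0" --pt "34 0 0.8 3.5 0" --pt "34 0 2.2 3.5 0" --pt "34 0.1 3.7 3.5 0" --pt "34 0.2 5.2 3.5 0" --pt "34 0.3 6.7 3.5 0" --pt "34 0.4 8.2 3.5 0" --pt "34 0.5 9.7 3.5 0" --pt "34 0.6 11.2 3.5 0" --pt "34 0.64 12.7 3.5 0" --pt "34 0.64 13.22 3.5 0" --pt "34 0.64 13.22 3.5 0" --pt "34 0.64 13.22 3.5 0" --pt "34 0.64 13.22 3.5 0"

```text
time_s: 23.57
position: [486.2, 88.2, 104.0]
ee_rot: [[-0.043, 0.999, 0.016], [0.999, 0.043, 0.002], [0.002, 0.017, -1.0]]
ft_force: [-0.1, -1.2, -3.6]
opening: 43.2
```

Request:
apply_moves --pt "34 0 0 -0.6 0" --pt "34 0 0 -1.2 0" --pt "34 0 0 -1.8 0" --pt "34 0 0 -2.1 0" --pt "34 0 0 -2.1 0" --pt "34 0 0 -2.1 0"

```text
time_s: 24.07
position: [486.2, 87.3, 51.6]
ee_rot: [[-0.041, 0.999, 0.016], [0.999, 0.041, 0.002], [0.001, 0.016, -1.0]]
ft_force: [0.3, -0.8, -1.7]
opening: 43.4
```

```bash
python3 - <<'E'
from h import *
i,d=shot('side','s15'); cv2.imwrite('pics/s15c.png',cv2.resize(i[150:230,270:370,::-1],None,fx=8,fy=7.5,interpolation=cv2.INTER_CUBIC))
o=ctrl.observe();p=o['position'];print(p,o['ft_force'],o['ee_rot'][:,2])
C=cloud('side',np.load('pics/side0.npy')); im=cv2.imread('pics/side0.png').astype(int); y=(im[...,2]>170)&(im[...,1]>170)&(im[...,0]<150)
for n in('top','side'):
    C=cloud(n,np.load(f'pics/{n}0.npy')); im=cv2.imread(f'pics/{n}0.png').astype(int); y=(im[...,2]>170)&(im[...,1]>170)&(im[...,0]<150)
    m=y&(np.hypot(C[...,0]-486.5,C[...,1]-89.4)<40); print(n,C[m].min(0),C[m].max(0))
S=cloud('side',d); m=(np.hypot(S[...,0]-p[0],S[...,1]-p[1])<40)&(S[...,2]>p[2]-15)&(S[...,2]<p[2]-2); print(S[m].min(0),S[m].max(0))
E
```

```text
[486.68851191  87.70707748  52.11559239] [ 0.4928679   0.15347085 -2.93310676] [ 0.01704763  0.00236879 -0.99985187]
top [459.72771083  63.81580135  10.35254401] [513.08522824 116.09249449  25.35155946]
side [462.24376291  71.13446381  12.94044586] [510.86637131 115.4534525   22.90941962]
[463.7037306   57.94697832  37.24043157] [498.90743817  89.42709089  50.10246626]
```

View pics/s15c.png

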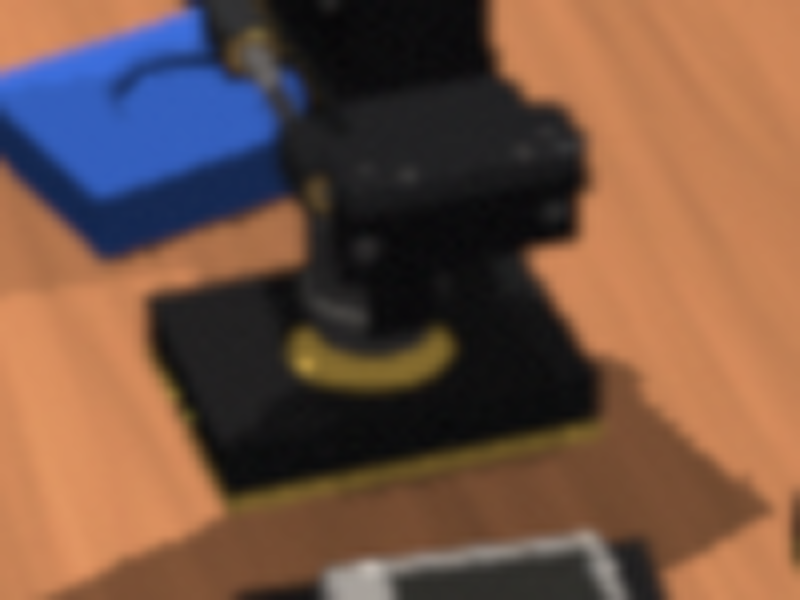

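Request:
apply_moves --pt "34 0.02 0.08 0 0" --pt "34 0.02 0.08 -0.1 0" --pt "34 0.02 0.08 -0.3 0" --pt "34 0.02 0.08 -0.45 0" --pt "34 0.02 0.08 -0.58 0" --pt "34 0.02 0.08 -0.68 0" --pt "34 0.02 0.08 -0.72 0" --pt "34 0.02 0.08 -0.72 0" --pt "34 0.02 0.08 -0.72 0"

```text
time_s: 24.87
position: [487.0, 89.7, 34.9]
ee_rot: [[-0.041, 0.999, 0.017], [0.999, 0.041, 0.002], [0.002, 0.017, -1.0]]
ft_force: [-6.5, -1.4, 13.1]
opening: 43.2
```

```bash
python3 - <<'E'
from h import *
i,d=shot('side','s16'); cv2.imwrite('pics/s16c.png',cv2.resize(i[150:230,270:370,::-1],None,fx=8,fy=7.5,interpolation=cv2.INTER_CUBIC))
o=ctrl.observe();p=o['position'];print(p,o['ft_force'],o['ee_rot'][:,2])
E
```

```text
[487.05747674  89.6440422   34.89496696] [-5.73867811 -1.55695267 12.66627887] [ 0.01658095  0.00250591 -0.99985939]
```

View pics/s16c.png

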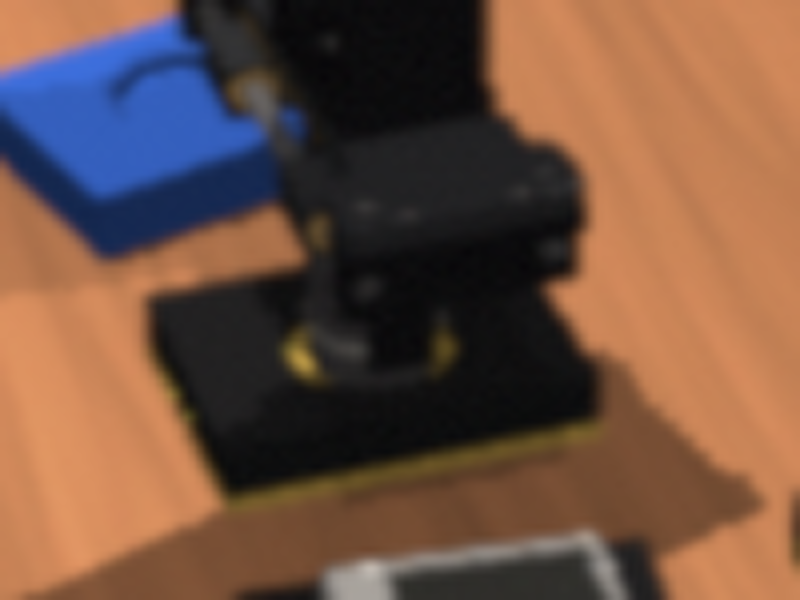

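Request:
apply_moves --pt "34 0 0 0.03 0" --pt "55 0 0 0.03 0" --pt "70 0 0 0.03 0" --pt "87 0 0 0.03 0" --pt "87 0 0 0.05 0" --pt "87 0 0 0.3 0" --pt "87 0 0 1.2 0" --pt "87 0 0 2.2 0" --pt "87 0 0 3.5 0" --pt "87 0 0 5.0 0" --pt "87 0 1.5 6.0 0" --pt "87 -0.5 3 6.5 0" --pt "87 -1 4.5 6.5 0" --pt "87 -1.5 6 6.5 0" --pt "87 -2 7.5 6.5 0" --pt "87 -2.5 9 6.5 0" --pt "87 -3 10.5 6.5 0" --pt "87 -3.5 12 6.5 0" --pt "87 -4 13.5 6.5 0" --pt "87 -4 13.5 6.5 0"

```text
time_s: 26.58
position: [381.7, 435.0, 197.6]
ee_rot: [[-0.051, 0.999, 0.015], [0.999, 0.051, 0.006], [0.005, 0.015, -1.0]]
ft_force: [-2.3, 0.2, 0.2]
opening: 86.8
```

Request:
apply_moves --pt "87 0 0 0 0" --pt "87 0 0 0 0"

```text
time_s: 26.75
position: [380.7, 436.0, 197.8]
ee_rot: [[-0.053, 0.998, 0.014], [0.999, 0.053, 0.007], [0.006, 0.014, -1.0]]
ft_force: [-0.8, 0.4, -0.1]
opening: 87.1
```

```bash
python3 - <<'E'
from h import *
i,d=shot('side','s17'); cv2.imwrite('pics/s17c.png',cv2.resize(i[160:310,280:480,::-1],None,fx=4,fy=4,interpolation=cv2.INTER_CUBIC))
j,e=shot('top','t17'); cv2.imwrite('pics/t17c.png',cv2.resize(j[90:240,250:450,::-1],None,fx=4,fy=4,interpolation=cv2.INTER_CUBIC))
o=ctrl.observe();print(o['position'],o['time_s'],o['ft_force'])
for n,D in(('side',d),('top',e)):
    C=cloud(n,D)
    for k,x,y,lo,hi,r in(('pack',471,-77,45,60,60),('plane',655,-66,34,50,60),('tape',650,-232,46,58,50),('sock',486,89,58,75,40),('tin',587,-384,30,55,60)):
        print(n,k,fit(C,np.hypot(C[...,0]-x,C[...,1]-y)<r,lo,hi))
E
```

```text
[382.24793959 434.17490666 197.80482245] 26.85 [ 0.53350637 -0.20750483  0.23708411]
side pack (array([471.5, -78.8]), array([55.7, 85.4]), 85.0, 605, np.float64(52.7))
side plane (array([659.5, -68.1]), array([89.3, 35.5]), 3.8, 293, np.float64(42.6))
side tape (array([ 648.3, -235.6]), array([66.4, 53. ]), 1.1, 524, np.float64(52.4))
side sock (array([486.5,  85.7]), array([45.4, 41.8]), 41.2, 142, np.float64(64.7))
side tin (array([ 586.5, -385.8]), array([72.9, 72.5]), 31.3, 1031, np.float64(38.9))
top pack (array([471.3, -77.4]), array([48.8, 83.6]), 85.4, 696, np.float64(52.8))
top plane (array([656.7, -67. ]), array([84. , 32.5]), 4.8, 240, np.float64(43.7))
top tape (array([ 650.6, -231.9]), array([66. , 53.5]), 1.0, 471, np.float64(52.6))
top sock (array([487.4,  88.7]), array([42.1, 42.5]), 67.4, 150, np.float64(65.5))
top tin (array([ 587. , -384.2]), array([74. , 71.5]), 75.0, 680, np.float64(38.8))
```

View pics/s17c.png

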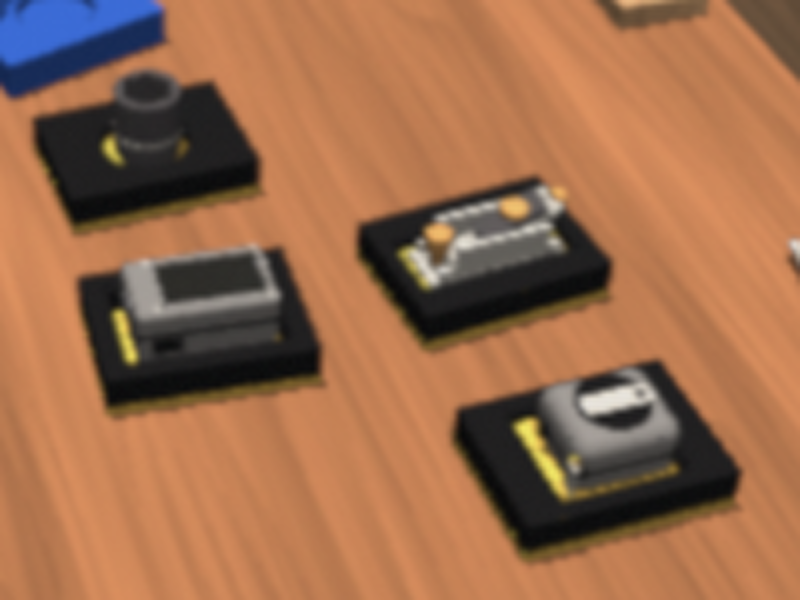

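View pics/t17c.png

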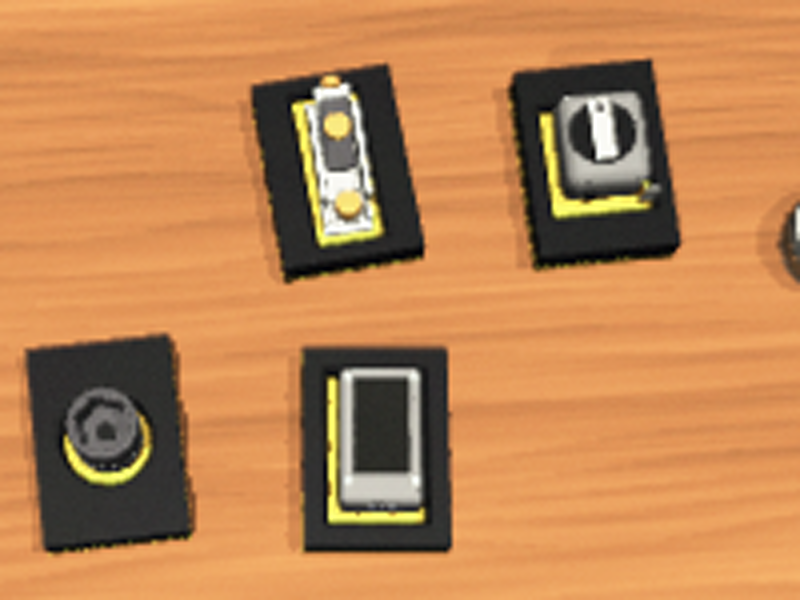

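```bash
python3 - <<'E'
from h import *
def ana(n,tag,x,y,lo,hi,r):
    C=cloud(n,np.load(f'pics/{tag}.npy')); Q=C[np.hypot(C[...,0]-x,C[...,1]-y)<r]; Q=Q[(Q[:,2]>lo)&(Q[:,2]<hi)]
    A=np.c_[Q[:,0]-x,Q[:,1]-y,np.ones(len(Q))]; s=np.linalg.lstsq(A,Q[:,2],rcond=None)[0]
    return np.round(s,3),np.round(np.percentile(Q[:,2],[5,25,50,75,95]),1)
for n,a,b in(('top','top0','t17'),('side','side0','s17')):
    print(n,'plane',ana(n,a,641,240,22,50,60),ana(n,b,656.5,-67,40,68,60))
    print(n,'sock',ana(n,a,470.5,-241,42,60,30),ana(n,b,487,88,60,78,30))
    print(n,'tape',ana(n,a,654,83,30,50,25),ana(n,b,650,-233,48,68,25))
    print(n,'pack',ana(n,a,573,395.5,70,85,35),ana(n,b,471.5,-77,48,63,35))
j=cv2.imread('pics/t17.png');s=cv2.imread('pics/s17.png')
cv2.imwrite('pics/f1.png',np.hstack([cv2.resize(j[105:165,310:370],(380,380),interpolation=cv2.INTER_CUBIC),cv2.resize(s[200:250,365:435],(420,380),interpolation=cv2.INTER_CUBIC)]))
E
```

```text
top plane (array([1.0900e-01, 1.3000e-02, 2.8807e+01]), array([22.9, 25.5, 28.3, 33.5, 37.2])) (array([1.000e-01, 3.700e-02, 4.639e+01]), array([41.2, 43.5, 46.3, 51.1, 55. ]))
top sock (array([-1.9000e-02, -4.1000e-02,  4.7857e+01]), array([43. , 46.3, 47.8, 49.8, 51.5])) (array([ 5.0000e-03, -3.0000e-03,  6.5653e+01]), array([61.6, 64.2, 65.7, 67.2, 69.5]))
top tape (array([ 0.046, -0.   , 35.785]), array([32.2, 34.1, 35.9, 37.1, 39.1])) (array([4.6000e-02, 1.2000e-02, 5.3477e+01]), array([50.2, 52.1, 53.5, 54.9, 57. ]))
top pack (array([7.0000e-03, 1.0000e-02, 7.5053e+01]), array([72. , 73.7, 75.2, 76.3, 77.9])) (array([6.0000e-03, 7.0000e-03, 5.3009e+01]), array([50. , 51.7, 53. , 54.2, 56.3]))
side plane (array([ 0.105,  0.061, 28.078]), array([22.4, 24.3, 26.9, 32.6, 36.1])) (array([ 0.101,  0.086, 45.942]), array([40.8, 42.8, 45.2, 50.4, 53.6]))
side sock (array([-1.3000e-02,  1.3000e-02,  4.7375e+01]), array([42.9, 45.5, 47.7, 49.2, 50.9])) (array([2.6000e-02, 1.0000e-02, 6.5094e+01]), array([61.2, 63.5, 65.2, 66.7, 67.9]))
side tape (array([5.2000e-02, 3.0000e-03, 3.5294e+01]), array([31.7, 34.1, 35.4, 36.6, 38.3])) (array([1.9000e-02, 1.8000e-02, 5.3311e+01]), array([50.5, 52.2, 53.4, 54.3, 56.1]))
side pack (array([1.6000e-02, 1.4000e-02, 7.4787e+01]), array([71.5, 73.7, 74.9, 76. , 77.5])) (array([4.00e-03, 1.80e-02, 5.28e+01]), array([50. , 51.8, 52.8, 53.8, 55.2]))
```

View pics/f1.png

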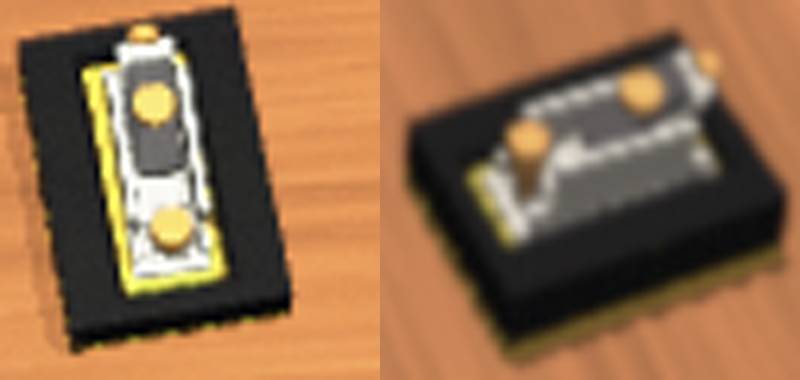

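```bash
python3 -c "
from h import *
print(ctrl.finish_job())"
```

```text
the job is handed in; nothing more can be done
None
```

All four tools are in their trays and the job is handed in, at about 27 s of robot time. I slid the pack about 55 mm off the charger's open front before lifting it, then placed the pack, plane, tape measure and socket in that order.

- **Seating:** My last check compared heights before and after in both cameras. The plane, tape and socket tops rose 17.5–18 mm and the pack's fell 22 mm, which is what sitting on the cut-out floors should give. None of the four had tilted noticeably from how they stood at the start.
- **Tin:** It stayed where it was, to within about half a millimetre.
- **Arm:** It ended clear of everything, with the gripper open.
- **Forces:** The highest wrist force I saw was about 15 N, as the socket touched down. I only saw readings at the end of each move, not the peaks within one.

Some checks disagreed slightly. Held in the gripper, the plane and tape measured about 3.5 mm off the grip point along their length, where I expected about 1 mm. I corrected for that before lowering, and both went in cleanly. In the last pictures the cameras differ by up to about 4 mm sideways on the tape and socket, which I put down to the slanted side view. The plane sits 1–2° askew in its cut-out, but within its room.

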